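# Put away spare meter cover plates behind the sliding sash

## Robot

A 6-joint arm with a two-finger parallel gripper is mounted at the origin on the work surface. World frame = base frame: x ahead of the robot, y to its left, z up, the work surface at z = 0. Lengths are in mm, angles in rad, forces in N, time in s.
With the tool pointing down it reaches from about 350 to 975 mm from the base axis. Payload 4.9 kg.
Tool frame: the origin (TCP) lies between the finger pads; the fingertips stand 14 mm ahead of it and the grasp point (between the pads) lies 5 mm behind it; z points along the fingers, y is the line along which they close (so a half turn about z gives the same grasp; the last joint's range is limited). The gripper opens to 85 mm and grips with 20 to 120 N. Pads are 22 mm wide; open, the fingers measure 114 mm over their backs; the gripper's body (76 mm by 85 mm) begins 54 mm behind the grasp point. The pads swing forward as they close: fully open they stand 13 mm farther back than shut.
Start: joints at [-1.364, 0.053, 1.613, -0, 1.476, -0.119], TCP at [200.036, -592.104, 245.304] pointing down, gripper open.
Joint ranges: [-3.01, 3.01], [-1.01, 2.22], [0.06, 2.58], [-1.02, 4.17], [0.09, 2.62], [-3.14, 3.14]. Speed limits (rad/s): [2.57, 2.57, 3.14, 3.14, 3.14, 3.14].

## Interface

Orientations are given as [roll, pitch, yaw] about the fixed x, y, z axes, in that order (R = Rz(yaw) Ry(pitch) Rx(roll)).
In Python, from bench import telemetry, cams, sign_off gives the robot as it stands. The module is installed in compiled form; this text tells all that it offers.
- The arm moves only by the tool apply_moves, never from a script. Its argument "motion" is a list of rows, each an object with "fingers": the finger opening in mm, from 0 to 85.4; "translation": the shift along the tool's x, y, z in mm, a list of three; "roll": the turn about the tool's z in degrees. A call has 1 to 5 rows; each row is the pose to reach, as a shift and turn from the pose commanded when the call began, along the tool's axes at that moment; what a row does not reach only later rows make up. A row lasts 1/12 s, in which the tool goes at most 41.7 mm and 7.16 degrees, less where a joint would pass 70% of its speed; a pose out of reach is approached as far as the arm can. A call with a gripper value outside its range is refused whole. The fingers move at their own pace and stop on an object; "force" is the grip in N (left out, the last holds). Time passes only in rows, so rows that repeat a pose let the fingers close. It gives the time, the measured TCP pose, the force, the opening and the grip force at its end, in the units of the state.
- telemetry.state(): the state, without advancing time (a new reading comes with each control period).
- cams.snapshot(name): name is "scene" or "top" or "wrist"; returns (picture, depth): 400x640x3 uint8, blue, green, red; 400x640 float32, mm along the optical axis (not along the pixel's ray), 0 where there is no reading.
- cams.get_calibration(name): a dict with "fx", "fy", "cx", "cy" (pixels), "extrinsics" (4x4, takes a point from world to camera coordinates). Camera axes: x right, y down, z forward; pixel columns grow to the right and rows downward; lengths in mm; the calibration is good to about 2 mm. The wrist camera is an equidistant fisheye: a pixel r from the principal point sees the ray r / f radians off the axis. A picture is of the moment at which its call begins: read the wrist's pose just before it. get_calibration takes no time and is no camera call; for the wrist camera it gives the pose at the moment of the call.
- sign_off(): hands the job in; it is judged then, once.
The state is a dict: "clock": time; "joints": joint angles; "joint_vel": joint speeds; "tau": joint torques, N m; "tool_pos": TCP position; "tool_rot": TCP orientation; "wrist_force": force on the tool from outside, world axes, zero at the start; "ft_torque": the same for the moment, N m; "finger_gap": finger opening in mm; "finger_force": force on a finger pad.
Only numpy, scipy, OpenCV 4.12 (cv2) and the standard library are available. Lean on these libraries where they do the work, as an engineer would, in place of code of your own. Each camera call takes 0.05 s, during which the arm holds its last target. There are 200 camera calls.

## Task

Raise the dust cabinet's clear sash fully by its red handle, then pull the tray fully out by its yellow grip and stack every blue cover plate in one square pile on the tray's black pad, lengthways along the pad, with a brown separator sheet squarely between each plate and the next so that no two plates touch. Then push the tray fully home and lower the sash gently until it is shut, leaving the plates piled as they were; a sheet that is not needed may stay out on the ledge, and leave the tester pen, lantern, dish and key tray alone.

Things in the scene. Friction and masses are not known exactly. Their poses are not given: they have to be found in the camera images.
- cabinet: low grey sheet-metal dust cabinet, 226 mm wide (its x), 140 mm deep (its y from 0 to +0.141), clear roof at 117 mm, fixed to the ledge. Its front faces its own -y (to the robot's right). Origin on the ledge (z = 0) at the middle of the sash plane. Two aluminium guide posts 200 mm high stand at x = -116 and +116 mm on the sash plane. Cabinet position and yaw vary
- sash (a joint): height of the clear vertical sliding sash, m: 0 = shut, 0.10 = fully raised. Balanced: stays where it is left; takes about 8 N to lift and 3 N to lower. Bottom edge 16 mm above the ledge when shut
- sash_handle (a point): centre of the red bar handle along the sash's top edge, 110 mm long (cabinet x), 16 mm thick (cabinet y), 26 mm high; 148 mm above the ledge when shut, 248 mm when raised; rises with the sash; free from above and on both sides
- tray (a joint): how far the flat aluminium tray is pulled out along the cabinet's -y, m: 0 = home inside, 0.215 = fully out. Stays where it is left, moves with about 3 N
- tray_grip (a point): point in the yellow upright grip on the tray's front end, 12 mm below the grip's top: a plate 60 mm long (cabinet x), 12 mm thick (cabinet y), from 8 to 56 mm above the ledge; 90 mm in front of the sash plane with the tray home, 305 mm when out. Moves with the tray; take it from above
- tray_pad (a point): centre of the top of the black 100 x 50 mm pad inlaid flush in the tray, 12 mm above the ledge, x along its length; 45 mm behind the sash plane with the tray home, 170 mm in front of it when out. The tray there is flat, 140 x 145 mm
- plate1: blue painted aluminium cover plate, 100 x 50 x 8 mm (its x, y, z), about 110 g, white patch on top; origin at the centre of its underside, x along its length. Starts flat on the ledge to the robot's right. Two or all three of the plates are there; an absent one has no pose
- plate2: blue painted aluminium cover plate, 100 x 50 x 8 mm (its x, y, z), about 110 g, white patch on top; origin at the centre of its underside, x along its length. Starts flat on the ledge to the robot's right. Two or all three of the plates are there; an absent one has no pose
- plate3: blue painted aluminium cover plate, 100 x 50 x 8 mm (its x, y, z), about 110 g, white patch on top; origin at the centre of its underside, x along its length. Starts flat on the ledge to the robot's right. Two or all three of the plates are there; an absent one has no pose
- sheet1: brown pressboard separator sheet, rigid, 100 x 50 x 6 mm (its x, y, z), about 36 g; origin at the centre of its underside, x along its length. Starts flat on the ledge among the plates
- sheet2: brown pressboard separator sheet, rigid, 100 x 50 x 6 mm (its x, y, z), about 36 g; origin at the centre of its underside, x along its length. Starts flat on the ledge among the plates
- pen: yellow voltage tester pen lying on the ledge, 135 mm long, 16 mm thick; leave alone
- lantern: blue plastic lantern with a red press button, 80 mm across, 160 mm high, origin under its centre; leave alone
- dish: small white ceramic dish, 90 mm across, 28 mm high, origin under its centre; leave alone
- keytray: shallow aluminium key ring tray, 90 x 120 x 16 mm, origin under its centre; leave alone

How it is judged (in metres and radians):
On the way, in this order (a step that is already met when the one before it is completed fails the run):
1. the sash is raised (at least 85 of 100 mm) with the tray still in (value of joint sash above 0.085 m and value of joint tray below 0.03 m), for 0.2 s.
2. the tray is pulled out (at least 200 of 215 mm) under the raised sash (value of joint tray above 0.2 m and value of joint sash above 0.07 m), for 0.2 s.
At the end, for the whole second after the job is handed in: the tray is home and the sash shut (each within 10 mm); every plate present lies flat and at rest within 12 mm of the pad centre and 0.15 rad of its length, no two plates touch; each sheet is either in the pile within the same tolerances or more than 100 mm away from the pad centre (value of joint each of sash, tray below 0.01 m and horizontal distance between each of plate1, plate2, plate3 and tray_pad below 0.012 m and angle between the x axis of each of plate1, plate2, plate3 and the x axis of cabinet, either way round below 0.15 rad and angle between each of plate1, plate2, plate3's own z axis and vertical below 0.06 rad and linear speed of each of plate1, plate2, plate3 below 0.02 m/s and contact force between plate1 and plate2 below 0.02 N and contact force between each of plate2, plate1 and plate3 below 0.02 N and (horizontal distance between sheet1 and tray_pad above 0.1 m or (horizontal distance between sheet1 and tray_pad below 0.012 m and angle between the x axis of sheet1 and the x axis of cabinet, either way round below 0.15 rad and angle between sheet1's own z axis and vertical below 0.06 rad and linear speed of sheet1 below 0.02 m/s)) and (horizontal distance between sheet2 and tray_pad above 0.1 m or (horizontal distance between sheet2 and tray_pad below 0.012 m and angle between the x axis of sheet2 and the x axis of cabinet, either way round below 0.15 rad and angle between sheet2's own z axis and vertical below 0.06 rad and linear speed of sheet2 below 0.02 m/s))).
It fails at once if the pen, lantern, dish or key tray is pushed more than 30 mm (distance of any of pen, lantern, dish, keytray from where it was at the start of the episode above 0.03 m).
It fails at once if the sash is slammed down (faster than 0.4 m/s) (velocity of joint sash below -0.4 m/s).
Of plate1, plate2, plate3 only 2 to 3 are there at a start; the rules pass over those that are not, and their reading is None.
At some moment in a run one of plate1, plate2, plate3, sheet1, sheet2 may be knocked a few centimetres aside while the robot is not near it.
Once in a run the grip may slacken for a moment while it holds something.
It also fails if it takes over 210 s, if anything falls off the work surface, if the arm or the gripper's body presses on something with over 40 N, if the wrist force passes 120 N, or if a joint passes its speed limit or range.

## Working session

There is one attempt and no reset: what is moved stays moved. The work goes in short steps, Python scripts to look and compute and a tool call to move; the robot and the scene stay as the last step left them, time stands still between calls to the robot, and variables do not carry over. Pictures are saved under pics/ and viewed, at most 14 in all, crops included, and the job is handed in when it is done.

Besides the shell and the picture viewer there is one more tool, called after "Request:" in YAML: its name, and indented under it one key for each argument. apply_moves: Moves the arm, as the interface text tells. Its arguments: {"type":"object","properties":{"motion":{"type":"array"},"force":{"type":"number"}},"required":["motion"]}

```bash
mkdir -p pics
python3 - <<'E'
from bench import telemetry, cams
import cv2,numpy as np
print(telemetry.state())
for n in ("scene","top"):
    p,d=cams.snapshot(n); cv2.imwrite(f"pics/{n}0.png",p); np.save(f"pics/{n}0d.npy",d)
    c=cams.get_calibration(n); print(n,c)
E
```

```text
{'clock': 0.0, 'joints': array([-1.36401041e+00,  5.33577472e-02,  1.61428934e+00,  2.81581149e-06,
        1.47601294e+00, -1.19036222e-01]), 'joint_vel': array([ 0.00091242, -0.00176157,  0.00018756, -0.00069399,  0.00114481,
        0.00018039]), 'tau': array([ 1.56382477e-03, -3.93680656e+01, -3.70173240e+01, -1.27363428e-04,
        7.14629365e-03, -1.22418694e-06]), 'tool_pos': array([ 199.91131304, -591.53702702,  244.06522686]), 'tool_rot': array([-3.13954023e+00, -2.48295329e-04,  3.25821610e-01]), 'wrist_force': array([-0.3529588 , -0.70433744, -0.60188155]), 'ft_torque': array([0.01593694, 0.03023393, 0.02339316]), 'finger_force': 0.0, 'finger_gap': 85.2248560588802}
scene {'fx': 450.70194973664235, 'fy': 450.70194973664235, 'cx': 323.30112269270086, 'cy': 197.69303053404445, 'extrinsics': array([[-7.22483816e-01,  6.91359218e-01,  6.29018156e-03,
         4.71463003e+02],
       [ 5.28473717e-01,  5.58085756e-01, -6.39731052e-01,
        -2.33054429e+02],
       [-4.45794421e-01, -4.58871136e-01, -7.68573103e-01,
         1.42803063e+03],
       [ 0.00000000e+00,  0.00000000e+00,  0.00000000e+00,
         1.00000000e+00]])}
top {'fx': 424.0620073501892, 'fy': 424.0620073501892, 'cx': 319.41557546111596, 'cy': 196.25540428670084, 'extrinsics': array([[-1.49519579e-02, -9.99753066e-01, -1.64391825e-02,
        -8.31409610e+00],
       [-9.87397634e-01,  1.73537732e-02, -1.57304668e-01,
         6.12176486e+02],
       [ 1.57551106e-01,  1.38799971e-02, -9.87413285e-01,
         1.02379387e+03],
       [ 0.00000000e+00,  0.00000000e+00,  0.00000000e+00,
         1.00000000e+00]])}
```

View pics/top0.png

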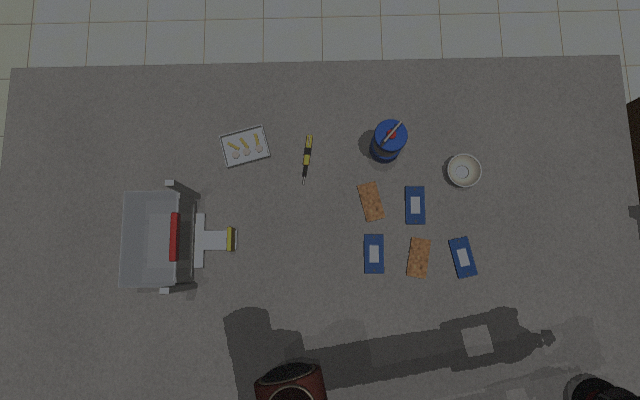

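View pics/scene0.png

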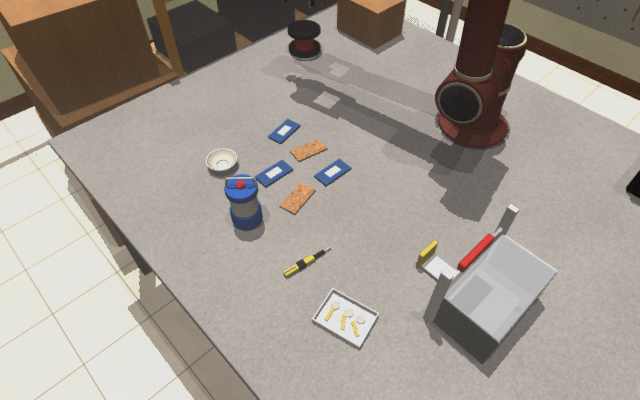

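The top view shows the cabinet at (155,240) with the handle at (174,236) and the grip at (231,239). There are three plates, at (415,205), (374,253) and (463,257), and two sheets, at (371,201) and (418,257). The scene view agrees.

```bash
cat > h.py <<'E'
from bench import telemetry, cams
import cv2, numpy as np
def cast(c,uv,z):
    uv=np.atleast_2d(np.asarray(uv,float)); E=c["extrinsics"]; R,t=E[:3,:3],E[:3,3]
    o=-R.T@t; d=np.c_[(uv[:,0]-c["cx"])/c["fx"],(uv[:,1]-c["cy"])/c["fy"],np.ones(len(uv))]@R
    return o+d*((z-o[2])/d[:,2])[:,None]
RANGES={"blue":((100,90,40),(125,255,255)),"brown":((5,60,60),(18,200,255)),
 "red":((0,170,80),(5,255,255)),"yellow":((20,120,80),(35,255,255))}
def blobs(p,c,col,z,amin=60):
    m=cv2.inRange(cv2.cvtColor(p,cv2.COLOR_BGR2HSV),*RANGES[col])
    if col=="red": m|=cv2.inRange(cv2.cvtColor(p,cv2.COLOR_BGR2HSV),(175,170,80),(180,255,255))
    m=cv2.morphologyEx(m,cv2.MORPH_CLOSE,np.ones((5,5)))
    out=[]
    for k in cv2.findContours(m,cv2.RETR_EXTERNAL,cv2.CHAIN_APPROX_NONE)[0]:
        if cv2.contourArea(k)<amin: continue
        w=cast(c,k[:,0,:],z)[:,:2].astype(np.float32)
        r=cv2.minAreaRect(w); b=cv2.boxPoints(r); e=[b[1]-b[0],b[2]-b[1]]; e=max(e,key=np.linalg.norm)
        a=np.degrees(np.arctan2(e[1],e[0])); a=(a+90)%180-90
        out.append((k[:,0].mean(0).round(0),np.round(r[0],1),np.round(sorted(r[1]),1),round(float(a),1)))
    return out
def look(n,items,tag=None):
    p,d=cams.snapshot(n); c=cams.get_calibration(n)
    if tag: cv2.imwrite(f"pics/{tag}.png",p)
    for col,z in items:
        for b in blobs(p,c,col,z): print(n,col,z,"px",b[0],"xy",b[1],"size",b[2],"ang",b[3])
    return p,d,c
E
python3 - <<'E'
from h import *
for n in("top","scene"): look(n,[("blue",8),("brown",6),("red",161),("yellow",56)])
d=np.load("pics/top0d.npy"); c=cams.get_calibration("top"); R=c["extrinsics"][:3,:3];t=c["extrinsics"][:3,3]
for u,v in [(231,239),(174,236),(415,205),(371,201),(172,183),(164,291),(170,225),(145,285)]:
    z=d[v,u]; print((u,v),(R.T@(np.array([(u-c["cx"])/c["fx"]*z,(v-c["cy"])/c["fy"]*z,z])-t)).round(1))
E
```

```text
top blue 8 px [463. 257.] xy [ 455.1 -380.1] size [50.4 99.1] ang 11.8
top blue 8 px [374. 253.] xy [ 468. -154.] size [49.  98.6] ang -2.2
top blue 8 px [415. 205.] xy [ 592.6 -266.4] size [49.3 97.4] ang -1.0
top blue 8 px [387. 140.] xy [ 767.4 -201.3] size [ 87.6 121.8] ang -31.8
top brown 6 px [418. 257.] xy [ 456.3 -268.2] size [ 50.6 100.5] ang -10.9
top brown 6 px [371. 201.] xy [ 603.9 -151.7] size [51.3 99.8] ang 13.4
top red 161 px [172. 236.] xy [507.9 310.2] size [ 12.3 102.7] ang -0.3
top yellow 56 px [229. 238.] xy [508.8 207.4] size [10.  57.1] ang 1.1
scene blue 8 px [246. 217.] xy [ 746.6 -193.9] size [78.7 87.2] ang 59.8
scene blue 8 px [255. 181.] xy [ 645.5 -284. ] size [100.6 200.6] ang 2.6
scene blue 8 px [332. 172.] xy [ 471.3 -152.7] size [ 50.1 100. ] ang -1.1
scene blue 8 px [284. 131.] xy [ 458.8 -379.1] size [ 50.1 101.2] ang 11.5
scene brown 6 px [297. 198.] xy [ 606.  -150.6] size [ 52.9 104. ] ang 14.4
scene brown 6 px [102. 215.] xy [1013.7 -472.2] size [ 14.7 274.6] ang 85.2
scene brown 6 px [308. 149.] xy [ 458.3 -267.4] size [ 55.3 103.7] ang -11.2
[... 305 characters left out ...]
ene brown 6 px [432.   3.] xy [-513.8 -553.8] size [77.  98.9] ang -43.0
scene brown 6 px [371.  18.] xy [-224.8 -626.7] size [291.2 374.3] ang 45.1
scene brown 6 px [90. 53.] xy [  646.7 -1250. ] size [663.  995.7] ang 70.8
scene red 161 px [476. 250.] xy [511.5 311.1] size [ 13.1 105.5] ang -0.2
scene yellow 56 px [291. 270.] xy [785.6  32. ] size [17.  37.3] ang -8.0
scene yellow 56 px [427. 252.] xy [523.2 214.5] size [19.8 81.6] ang -0.4
(231, 239) [507.5 203.   53.4]
(174, 236) [509.5 306.6 162.2]
(415, 205) [ 591.1 -266.7    6.9]
(371, 201) [ 604.3 -153.     2.2]
(172, 183) [622.9 302.1 199.7]
(164, 291) [391.6 309.8 199.5]
(170, 225) [534.8 318.2 158. ]
(145, 285) [400.9 387.1 113.5]
```

Request:
apply_moves:
  motion:
    - {"fingers":85,"translation":[0,0,-40],"roll":7}
    - {"fingers":85,"translation":[0,0,-80],"roll":14}
    - {"fingers":85,"translation":[0,0,-80],"roll":18.7}
    - {"fingers":85,"translation":[0,0,-80],"roll":18.7}

```text
clock: 0.53
tool_pos: [200.3, -593.4, 329.6]
tool_rot: [3.135, -0.001, -0.002]
wrist_force: [0.6, 0.4, -0.6]
finger_gap: 84.9
finger_force: 0.0
```

Request:
apply_moves:
  motion:
    - {"fingers":85,"translation":[26,-32,0],"roll":0}
    - {"fingers":85,"translation":[52,-64,0],"roll":0}
    - {"fingers":85,"translation":[78,-96,0],"roll":0}
    - {"fingers":85,"translation":[104,-128,0],"roll":0}
    - {"fingers":85,"translation":[130,-160,0],"roll":0}

```text
clock: 0.95
tool_pos: [330.5, -430.1, 323.3]
tool_rot: [-3.139, 0.001, 0.001]
wrist_force: [1.5, 0.8, 0.0]
finger_gap: 85.0
finger_force: 0.0
```

Request:
apply_moves:
  motion:
    - {"fingers":85,"translation":[20,-34,0],"roll":0}
    - {"fingers":85,"translation":[40,-68,0],"roll":0}
    - {"fingers":85,"translation":[60,-102,0],"roll":0}
    - {"fingers":85,"translation":[80,-136,0],"roll":0}
    - {"fingers":85,"translation":[100,-170,0],"roll":0}

```text
clock: 1.37
tool_pos: [430.3, -260.0, 323.5]
tool_rot: [-3.14, 0.002, 0.001]
wrist_force: [0.1, 0.2, 0.4]
finger_gap: 84.8
finger_force: 0.0
```

Request:
apply_moves:
  motion:
    - {"fingers":85,"translation":[16,-36,0],"roll":0}
    - {"fingers":85,"translation":[32,-72,0],"roll":0}
    - {"fingers":85,"translation":[48,-108,0],"roll":0}
    - {"fingers":85,"translation":[64,-144,0],"roll":0}
    - {"fingers":85,"translation":[80,-180,0],"roll":0}

```text
clock: 1.78
tool_pos: [510.1, -80.1, 323.5]
tool_rot: [-3.141, 0.002, 0.001]
wrist_force: [0.6, -0.1, -0.5]
finger_gap: 84.5
finger_force: 0.0
```

Request:
apply_moves:
  motion:
    - {"fingers":85,"translation":[0,-38,0],"roll":0}
    - {"fingers":85,"translation":[0,-76,0],"roll":0}
    - {"fingers":85,"translation":[0,-114,0],"roll":0}
    - {"fingers":85,"translation":[0,-152,0],"roll":0}
    - {"fingers":85,"translation":[0,-190,0],"roll":0}

```text
clock: 2.2
tool_pos: [509.4, 109.6, 323.5]
tool_rot: [3.141, 0.003, 0.001]
wrist_force: [1.0, -0.7, -0.0]
finger_gap: 85.3
finger_force: 0.0
```

Run:
```python
from h import *
d=np.load("pics/top0d.npy"); c=cams.get_calibration("top"); R=c["extrinsics"][:3,:3];t=c["extrinsics"][:3,3]
v,u=np.mgrid[:400,:640]; P=np.stack([(u-c["cx"])/c["fx"]*d,(v-c["cy"])/c["fy"]*d,d],-1); W=(P-t)@R
def reg(name,m):
    q=W[m]; print(name,len(q),q.mean(0).round(1),q.min(0).round(1),q.max(0).round(1))
b=(W[...,1]>250)&(W[...,1]<480)&(d>0)
reg("postA",b&(abs(W[...,2]-200)<6)&(W[...,0]<450)); reg("postB",b&(abs(W[...,2]-200)<6)&(W[...,0]>560))
reg("handle",b&(abs(W[...,2]-161)<5)&(abs(W[...,0]-508)<80))
reg("grip",(abs(W[...,2]-56)<5)&(abs(W[...,0]-508)<60)&(abs(W[...,1]-205)<30))
p,dd=cams.snapshot("wrist"); cv2.imwrite("pics/w1.png",p); s=telemetry.state(); print(s["tool_pos"],s["tool_rot"],s["joints"]); print(cams.get_calibration("wrist"))
```

```text
postA 76 [393.6 310.  199. ] [387.3 299.8 194.5] [400.  321.2 204.5]
postB 63 [624.2 308.6 198.8] [618.4 297.4 195.4] [630.6 320.3 201.9]
handle 362 [507.3 308.7 161.5] [454.3 300.6 156.1] [561.7 318.2 165.7]
grip 115 [509.4 207.9  54.8] [480.3 202.5  51.2] [537.6 213.6  59.2]
[508.85890327 115.29709851 323.42790864] [-3.13647915  0.00320297  0.00767607] [ 0.07738447 -0.22950026  1.74899146  0.00533199  1.62493972  1.64079391]
{'fx': 309.70691628693146, 'fy': 309.70691628693146, 'cx': 321.75939106971754, 'cy': 200.59793257482104, 'extrinsics': array([[ 7.64530158e-03, -9.99958993e-01, -4.85404254e-03,
         1.12100526e+02],
       [-9.62499617e-01, -8.67510154e-03,  2.71144298e-01,
         4.33439431e+02],
       [-2.71175289e-01,  2.59903416e-03, -9.62526471e-01,
         5.90576560e+02],
       [ 0.00000000e+00,  0.00000000e+00,  0.00000000e+00,
         1.00000000e+00]])}
```

View pics/w1.png

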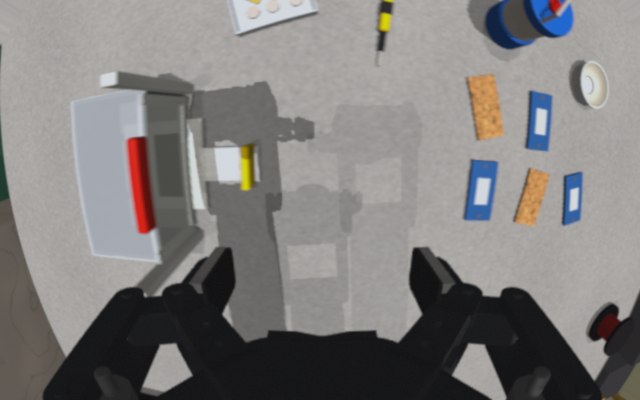

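The wrist view shows the handle at (140,185), the tray grip at (247,167) and the sheets and plates on the right. Cabinet origin is about (509,309) with yaw about 0.

Request:
apply_moves:
  motion:
    - {"fingers":85,"translation":[0,-40,0],"roll":0}
    - {"fingers":85,"translation":[0,-80,0],"roll":0}
    - {"fingers":85,"translation":[0,-120,0],"roll":0}
    - {"fingers":85,"translation":[0,-160,0],"roll":0}
    - {"fingers":85,"translation":[-1,-201,0],"roll":0}

```text
clock: 2.67
tool_pos: [508.8, 310.1, 323.5]
tool_rot: [3.14, 0.002, 0.001]
wrist_force: [0.2, -0.8, -0.6]
finger_gap: 85.2
finger_force: 0.0
```

Request:
apply_moves:
  motion:
    - {"fingers":85,"translation":[0,0,0],"roll":0}
    - {"fingers":85,"translation":[0,0,40],"roll":0}
    - {"fingers":85,"translation":[0,0,80],"roll":0}
    - {"fingers":85,"translation":[0,0,110],"roll":0}
    - {"fingers":85,"translation":[0,0,130],"roll":0}

```text
clock: 3.08
tool_pos: [506.9, 307.2, 189.0]
tool_rot: [3.138, 0.008, 0.001]
wrist_force: [0.1, 0.0, -0.8]
finger_gap: 84.7
finger_force: 0.0
```

Request:
apply_moves:
  motion:
    - {"fingers":85,"translation":[0,0,15],"roll":0}
    - {"fingers":85,"translation":[0,0,30],"roll":0}
    - {"fingers":85,"translation":[0,0,47],"roll":0}
    - {"fingers":85,"translation":[0,0,47],"roll":0}

```text
clock: 3.42
tool_pos: [506.5, 306.8, 142.4]
tool_rot: [3.137, 0.009, 0.001]
wrist_force: [-0.3, -0.6, -0.3]
finger_gap: 84.8
finger_force: 0.0
```

Request:
apply_moves:
  motion:
    - {"fingers":10,"translation":[0,0,0],"roll":0}
    - {"fingers":10,"translation":[0,0,0],"roll":0}
    - {"fingers":10,"translation":[0,0,0],"roll":0}
    - {"fingers":10,"translation":[0,0,0],"roll":0}
    - {"fingers":10,"translation":[0,0,0],"roll":0}
  force: 50

```text
clock: 3.83
tool_pos: [510.1, 309.0, 149.5]
tool_rot: [-3.141, -0.002, -0.0]
wrist_force: [-0.1, -0.8, -0.1]
finger_gap: 25.0
finger_force: 0.0
```

Request:
apply_moves:
  motion:
    - {"fingers":10,"translation":[0,0,0],"roll":0}
    - {"fingers":10,"translation":[0,0,0],"roll":0}
    - {"fingers":10,"translation":[0,0,0],"roll":0}
    - {"fingers":10,"translation":[0,0,0],"roll":0}

```text
clock: 4.17
tool_pos: [510.1, 311.5, 149.5]
tool_rot: [-3.135, -0.003, -0.0]
wrist_force: [0.9, 10.2, -0.7]
finger_gap: 15.4
finger_force: 52.4
```

Request:
apply_moves:
  motion:
    - {"fingers":10,"translation":[0,0,-8],"roll":0}
    - {"fingers":10,"translation":[0,0,-20],"roll":0}
    - {"fingers":10,"translation":[0,0,-35],"roll":0}
    - {"fingers":10,"translation":[0,0,-50],"roll":0}
    - {"fingers":10,"translation":[0,0,-65],"roll":0}

```text
clock: 4.58
tool_pos: [510.0, 311.5, 213.2]
tool_rot: [-3.135, -0.003, 0.0]
wrist_force: [6.5, 11.6, -8.0]
finger_gap: 15.1
finger_force: 51.4
```

Request:
apply_moves:
  motion:
    - {"fingers":10,"translation":[0,0,-12],"roll":0}
    - {"fingers":10,"translation":[0,0,-24],"roll":0}
    - {"fingers":10,"translation":[0,0,-32],"roll":0}
    - {"fingers":10,"translation":[0,0,-35],"roll":0}
    - {"fingers":10,"translation":[0,0,-35],"roll":0}

```text
clock: 5.0
tool_pos: [510.0, 311.5, 247.8]
tool_rot: [-3.135, -0.003, 0.0]
wrist_force: [5.7, 11.4, -6.5]
finger_gap: 15.0
finger_force: 54.4
```

Request:
apply_moves:
  motion:
    - {"fingers":10,"translation":[0,0,0],"roll":0}
    - {"fingers":10,"translation":[0,0,0],"roll":0}
    - {"fingers":10,"translation":[0,0,0],"roll":0}
    - {"fingers":10,"translation":[0,0,0],"roll":0}

```text
clock: 5.33
tool_pos: [510.0, 311.5, 247.8]
tool_rot: [-3.135, -0.003, 0.0]
wrist_force: [4.7, 11.3, -5.8]
finger_gap: 15.5
finger_force: 54.3
```

Run:
```python
from h import *
for n in("top","scene"): look(n,[("red",261)])
s=telemetry.state(); print(s["tool_pos"],s["wrist_force"],s["finger_gap"])
```

```text
top red 261 px [154. 250.] xy [476.3 309. ] size [12.7 29.9] ang -3.7
[510.02086285 311.50474126 247.83895463] [ 6.13414008 12.12242673 -6.24476521] 15.386757167105287
```

Request:
apply_moves:
  motion:
    - {"fingers":10,"translation":[0,0,-3],"roll":0}
    - {"fingers":10,"translation":[0,0,-3],"roll":0}
    - {"fingers":60,"translation":[0,0,-3],"roll":0}
    - {"fingers":60,"translation":[0,0,-3],"roll":0}
    - {"fingers":60,"translation":[0,0,-3],"roll":0}

```text
clock: 5.85
tool_pos: [509.7, 308.7, 251.9]
tool_rot: [3.142, -0.001, -0.0]
wrist_force: [-0.3, 1.1, -0.2]
finger_gap: 50.5
finger_force: 0.0
```

Request:
apply_moves:
  motion:
    - {"fingers":60,"translation":[0,0,0],"roll":0}
    - {"fingers":60,"translation":[0,0,-20],"roll":0}
    - {"fingers":60,"translation":[0,0,-50],"roll":0}
    - {"fingers":60,"translation":[0,0,-55],"roll":0}
    - {"fingers":60,"translation":[0,0,-55],"roll":0}

```text
clock: 6.27
tool_pos: [510.9, 309.2, 310.7]
tool_rot: [-3.139, -0.007, -0.001]
wrist_force: [0.3, -0.0, 0.2]
finger_gap: 60.3
finger_force: 0.0
```

Request:
apply_moves:
  motion:
    - {"fingers":60,"translation":[0,35,0],"roll":0}
    - {"fingers":60,"translation":[0,70,0],"roll":0}
    - {"fingers":60,"translation":[0,101,0],"roll":0}
    - {"fingers":60,"translation":[0,101,0],"roll":0}
    - {"fingers":60,"translation":[0,101,0],"roll":0}

```text
clock: 6.68
tool_pos: [509.2, 206.4, 305.3]
tool_rot: [3.142, 0.001, -0.003]
wrist_force: [-0.2, 0.7, -1.0]
finger_gap: 60.2
finger_force: 0.0
```

Run:
```python
from h import *
for n in("top","scene"): look(n,[("red",261),("yellow",56)])
p,d=cams.snapshot("wrist"); cv2.imwrite("pics/w2.png",p)
s=telemetry.state(); print(s["tool_pos"],s["wrist_force"],s["finger_gap"])
```

```text
top yellow 56 px [229. 239.] xy [508.7 207.9] size [ 9.8 57. ] ang -2.8
scene red 261 px [489. 223.] xy [513.5 311.6] size [ 13.5 106.2] ang 0.4
scene yellow 56 px [291. 270.] xy [785.1  31.9] size [16.6 36.4] ang -8.0
scene yellow 56 px [426. 253.] xy [524.  214.3] size [19.9 83.6] ang 1.3
[509.28444333 208.24302201 305.68321853] [-0.23222647 -0.17002386  0.16141786] 60.0493387079503
```

View pics/w2.png

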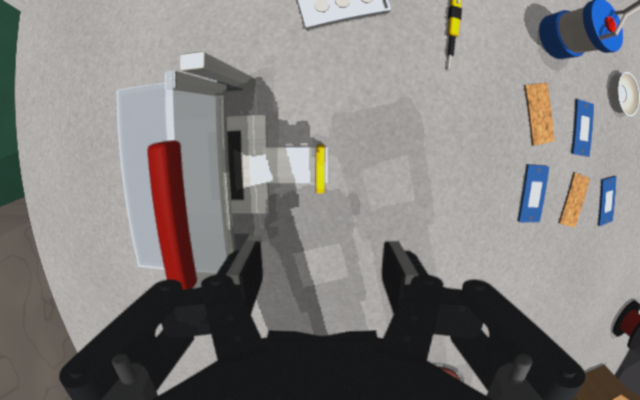

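The sash is raised, with its red handle at (172,215) in the wrist view. The yellow grip at (321,168) is midway between the fingers.

Request:
apply_moves:
  motion:
    - {"fingers":60,"translation":[0,0,40],"roll":0}
    - {"fingers":60,"translation":[0,0,80],"roll":0}
    - {"fingers":60,"translation":[0,0,120],"roll":0}
    - {"fingers":60,"translation":[0,0,160],"roll":0}
    - {"fingers":60,"translation":[0,0,190],"roll":0}

```text
clock: 7.25
tool_pos: [507.5, 208.4, 112.3]
tool_rot: [3.141, 0.004, 0.001]
wrist_force: [0.0, 0.7, -0.2]
finger_gap: 60.2
finger_force: 0.0
```

Request:
apply_moves:
  motion:
    - {"fingers":60,"translation":[0,0,20],"roll":0}
    - {"fingers":60,"translation":[0,0,40],"roll":0}
    - {"fingers":60,"translation":[0,0,60],"roll":0}
    - {"fingers":60,"translation":[0,0,74],"roll":0}
    - {"fingers":60,"translation":[0,0,74],"roll":0}

```text
clock: 7.67
tool_pos: [506.4, 208.0, 38.1]
tool_rot: [3.14, 0.007, 0.001]
wrist_force: [-1.4, 0.1, -0.2]
finger_gap: 60.1
finger_force: 0.0
```

Request:
apply_moves:
  motion:
    - {"fingers":60,"translation":[0,0,0],"roll":0}
    - {"fingers":5,"translation":[0,0,0],"roll":0}
    - {"fingers":5,"translation":[0,0,0],"roll":0}
    - {"fingers":5,"translation":[0,0,0],"roll":0}
    - {"fingers":5,"translation":[0,0,0],"roll":0}
  force: 50

```text
clock: 8.08
tool_pos: [510.4, 208.4, 43.7]
tool_rot: [-3.14, -0.002, -0.001]
wrist_force: [-0.5, 3.2, 5.1]
finger_gap: 11.9
finger_force: 6.8
```

Request:
apply_moves:
  motion:
    - {"fingers":5,"translation":[0,0,0],"roll":0}
    - {"fingers":5,"translation":[0,0,0],"roll":0}
    - {"fingers":5,"translation":[0,0,0],"roll":0}
    - {"fingers":5,"translation":[0,0,0],"roll":0}

```text
clock: 8.42
tool_pos: [510.4, 208.3, 43.8]
tool_rot: [-3.14, -0.002, -0.001]
wrist_force: [-1.4, 2.0, 6.0]
finger_gap: 10.9
finger_force: 50.0
```

Request:
apply_moves:
  motion:
    - {"fingers":5,"translation":[0,15,0],"roll":0}
    - {"fingers":5,"translation":[0,35,0],"roll":0}
    - {"fingers":5,"translation":[0,60,0],"roll":0}
    - {"fingers":5,"translation":[0,85,0],"roll":0}
    - {"fingers":5,"translation":[0,110,0],"roll":0}

```text
clock: 8.83
tool_pos: [509.9, 97.8, 43.8]
tool_rot: [-3.139, -0.001, -0.001]
wrist_force: [-1.7, 3.8, 6.1]
finger_gap: 11.1
finger_force: 50.6
```

Request:
apply_moves:
  motion:
    - {"fingers":5,"translation":[0,25,0],"roll":0}
    - {"fingers":5,"translation":[0,50,0],"roll":0}
    - {"fingers":5,"translation":[0,70,0],"roll":0}
    - {"fingers":5,"translation":[0,80,0],"roll":0}
    - {"fingers":5,"translation":[0,85,0],"roll":0}

```text
clock: 9.25
tool_pos: [509.6, 11.6, 43.7]
tool_rot: [-3.141, 0.0, -0.003]
wrist_force: [-4.4, 2.7, 9.0]
finger_gap: 11.2
finger_force: 32.9
```

Request:
apply_moves:
  motion:
    - {"fingers":5,"translation":[0,3,0],"roll":0}
    - {"fingers":5,"translation":[0,5,0],"roll":0}
    - {"fingers":5,"translation":[0,7,0],"roll":0}
    - {"fingers":5,"translation":[0,7,0],"roll":0}

```text
clock: 9.58
tool_pos: [509.6, 6.6, 43.7]
tool_rot: [-3.139, 0.0, -0.002]
wrist_force: [-4.9, 5.2, 10.0]
finger_gap: 11.0
finger_force: 52.3
```

Request:
apply_moves:
  motion:
    - {"fingers":5,"translation":[0,2,0],"roll":0}
    - {"fingers":5,"translation":[0,4,0],"roll":0}
    - {"fingers":5,"translation":[0,5,0],"roll":0}
    - {"fingers":5,"translation":[0,5,0],"roll":0}

```text
clock: 9.92
tool_pos: [509.6, 6.4, 43.7]
tool_rot: [-3.129, -0.0, -0.002]
wrist_force: [-2.7, 25.5, 12.5]
finger_gap: 10.8
finger_force: 52.6
```

Request:
apply_moves:
  motion:
    - {"fingers":5,"translation":[0,2,0],"roll":0}
    - {"fingers":5,"translation":[0,4,0],"roll":0}
    - {"fingers":5,"translation":[0,5,0],"roll":0}
    - {"fingers":5,"translation":[0,5,0],"roll":0}

```text
clock: 10.25
tool_pos: [509.5, 6.2, 43.7]
tool_rot: [-3.118, -0.0, -0.003]
wrist_force: [-2.2, 44.8, 13.0]
finger_gap: 11.4
finger_force: 57.6
```

Request:
apply_moves:
  motion:
    - {"fingers":5,"translation":[0,2,0],"roll":0}
    - {"fingers":5,"translation":[0,4,0],"roll":0}
    - {"fingers":5,"translation":[0,4,0],"roll":0}
    - {"fingers":5,"translation":[0,4,0],"roll":0}

```text
clock: 10.58
tool_pos: [509.5, 6.0, 43.7]
tool_rot: [-3.11, -0.0, -0.004]
wrist_force: [-1.1, 59.2, 13.5]
finger_gap: 11.0
finger_force: 63.5
```

Request:
apply_moves:
  motion:
    - {"fingers":5,"translation":[0,-7,0],"roll":0}
    - {"fingers":5,"translation":[0,-13,0],"roll":0}
    - {"fingers":5,"translation":[0,-13,0],"roll":0}
    - {"fingers":70,"translation":[0,-13,0],"roll":0}
    - {"fingers":70,"translation":[0,-13,0],"roll":0}

```text
clock: 11.0
tool_pos: [509.3, 4.7, 42.3]
tool_rot: [3.141, -0.0, 0.0]
wrist_force: [-0.4, 0.2, -0.4]
finger_gap: 34.4
finger_force: 0.0
```

Request:
apply_moves:
  motion:
    - {"fingers":70,"translation":[0,0,0],"roll":0}
    - {"fingers":70,"translation":[0,0,0],"roll":0}
    - {"fingers":70,"translation":[0,0,-35],"roll":0}
    - {"fingers":70,"translation":[0,0,-70],"roll":0}
    - {"fingers":70,"translation":[0,0,-105],"roll":0}

```text
clock: 11.42
tool_pos: [508.4, 4.4, 147.4]
tool_rot: [-3.141, 0.003, -0.001]
wrist_force: [0.8, 0.2, 1.0]
finger_gap: 70.0
finger_force: 0.0
```

Request:
apply_moves:
  motion:
    - {"fingers":70,"translation":[-10,35,-20],"roll":0}
    - {"fingers":70,"translation":[-20,70,-40],"roll":0}
    - {"fingers":70,"translation":[-30,105,-40],"roll":0}
    - {"fingers":70,"translation":[-40,140,-40],"roll":0}
    - {"fingers":70,"translation":[-40,160,-40],"roll":0}

```text
clock: 11.83
tool_pos: [467.9, -158.4, 187.9]
tool_rot: [3.14, -0.0, -0.003]
wrist_force: [0.5, -0.1, -0.6]
finger_gap: 69.8
finger_force: 0.0
```

Run:
```python
from h import *
look("top",[("blue",8),("brown",6),("yellow",56)],"top1")
p,d=cams.snapshot("wrist"); cv2.imwrite("pics/w3.png",p)
s=telemetry.state(); print(s["tool_pos"],s["tool_rot"],s["finger_gap"])
```

```text
top blue 8 px [377. 269.] xy [ 431.3 -162.4] size [24.1 30.7] ang 84.5
top blue 8 px [464. 258.] xy [ 454.9 -380.4] size [49.9 98.9] ang 11.8
top blue 8 px [415. 204.] xy [ 591.7 -265.3] size [49.5 95.2] ang -2.7
top blue 8 px [388. 140.] xy [ 765.8 -204.3] size [ 87.7 122.8] ang -20.3
top brown 6 px [383. 296.] xy [ 368.  -203.2] size [269.2 554.8] ang -10.3
top yellow 56 px [310. 237.] xy [508.    5.2] size [ 7.5 56.7] ang -0.7
[ 468.68742851 -158.2596659   187.39451107] [ 3.14064949e+00 -1.72077424e-04 -5.68714204e-03] 70.22308533284917
```

View pics/top1.png

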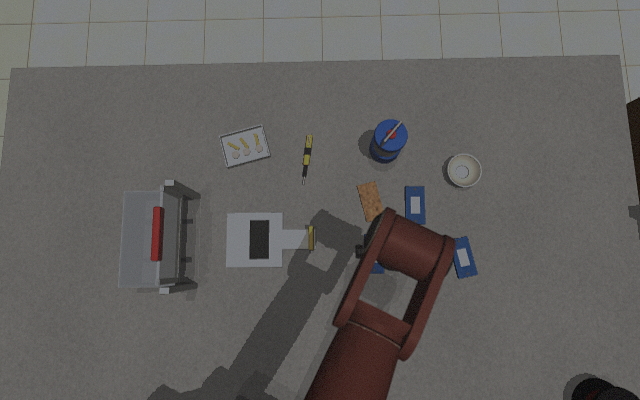

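View pics/w3.png

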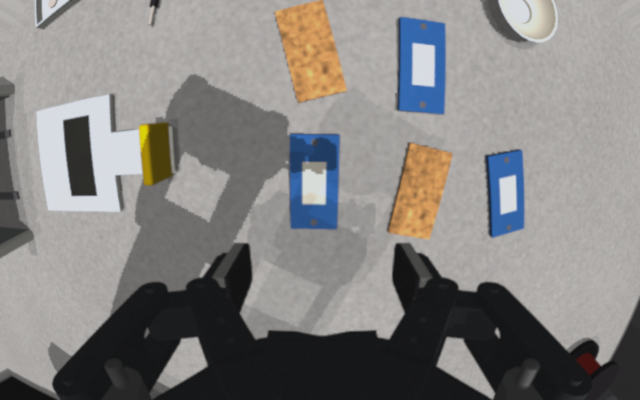

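The tray is fully out, with its pad at (259,239) in the top view. In the wrist view plate A is at (314,180) and the other four pieces are where they started.

```bash
cat >> h.py <<'E'
def fcast(c,uv,z):
    uv=np.atleast_2d(np.asarray(uv,float)); q=np.c_[uv[:,0]-c["cx"],uv[:,1]-c["cy"]]/c["fx"]
    th=np.linalg.norm(q,axis=1); k=np.sinc(th/np.pi)
    d=np.c_[q*k[:,None],np.cos(th)]@c["extrinsics"][:3,:3]
    o=-c["extrinsics"][:3,:3].T@c["extrinsics"][:3,3]
    return o+d*((z-o[2])/d[:,2])[:,None]
_cast=cast
def wrist(items,tag=None,amin=800):
    global cast
    c=cams.get_calibration("wrist"); p,d=cams.snapshot("wrist"); s=telemetry.state(); t=s["tool_pos"]; yw=s["tool_rot"][2]
    if tag: cv2.imwrite(f"pics/{tag}.png",p)
    print("tool",t.round(1),"yaw",round(np.degrees(yw),1))
    cast=fcast
    for col,z in items:
        for b in blobs(p,c,col,z,amin):
            if b[2][1]>140 or b[2][1]<60: continue
            e=b[1]-t[:2]; X=e@[np.cos(yw),np.sin(yw)]; Y=e@[np.sin(yw),-np.cos(yw)]
            print("wrist",col,"px",b[0],"xy",b[1],"size",b[2],"ang",b[3],"| tool dx %.1f dy %.1f roll %.1f"%(X,Y,np.degrees(yw)-b[3]))
    cast=_cast
    return p,c
E
python3 - <<'E'
from h import *
wrist([("blue",8),("brown",6),("yellow",56)])
p=cv2.imread("pics/top1.png"); c=cams.get_calibration("top")
m=cv2.inRange(p,(0,0,0),(50,50,50)); m[:,:240]=0; m[:,280:]=0; m[:210]=0; m[270:]=0
k=max(cv2.findContours(m,cv2.RETR_EXTERNAL,cv2.CHAIN_APPROX_NONE)[0],key=cv2.contourArea)
print("pad",cv2.minAreaRect(cast(c,k[:,0],12)[:,:2].astype(np.float32)))
E
```

```text
tool [ 468.8 -156.7  187.1] yaw -0.2
wrist blue px [507. 192.] xy [ 456.8 -378.3] size [51.6 99.9] ang 11.9 | tool dx -11.1 dy 221.7 roll -12.1
wrist blue px [316. 181.] xy [ 469.3 -153.7] size [49.2 99.1] ang -1.2 | tool dx 0.4 dy -3.0 roll 1.0
wrist blue px [424.  66.] xy [ 592.6 -264.4] size [50.3 99.1] ang -1.2 | tool dx 124.2 dy 107.2 roll 1.0
wrist brown px [422. 191.] xy [ 457.3 -267. ] size [ 51.9 100.7] ang -11.0 | tool dx -11.1 dy 110.4 roll 10.8
wrist brown px [313.  50.] xy [ 605.5 -150.7] size [ 50.8 102.8] ang 13.5 | tool dx 136.6 dy -6.5 roll -13.7
pad ((509.14453125, 139.63856506347656), (96.83354949951172, 46.84965896606445), 0.6225091218948364)
```

Request:
apply_moves:
  motion:
    - {"fingers":75,"translation":[0.5,-3,35],"roll":1}
    - {"fingers":75,"translation":[0.5,-3,70],"roll":1}
    - {"fingers":75,"translation":[0.5,-3,105],"roll":1}
    - {"fingers":75,"translation":[0.5,-3,135],"roll":1}
    - {"fingers":75,"translation":[0.5,-3,150],"roll":1}

```text
clock: 12.4
tool_pos: [467.0, -149.7, 32.6]
tool_rot: [-3.138, 0.007, -0.017]
wrist_force: [-0.7, 0.9, 0.3]
finger_gap: 74.8
finger_force: 0.0
```

Request:
apply_moves:
  motion:
    - {"fingers":75,"translation":[0,0,6],"roll":0}
    - {"fingers":75,"translation":[0,0,12],"roll":0}
    - {"fingers":75,"translation":[0,0,18],"roll":0}
    - {"fingers":75,"translation":[0,0,18],"roll":0}
    - {"fingers":75,"translation":[0,0,18],"roll":0}

```text
clock: 12.82
tool_pos: [470.6, -152.5, 20.2]
tool_rot: [3.141, -0.002, -0.018]
wrist_force: [0.3, 0.0, 0.9]
finger_gap: 74.8
finger_force: 0.0
```

Request:
apply_moves:
  motion:
    - {"fingers":60,"translation":[0,0,0],"roll":0}
    - {"fingers":56,"translation":[0,0,0],"roll":0}
    - {"fingers":56,"translation":[0,0,0],"roll":0}
    - {"fingers":56,"translation":[0,0,0],"roll":0}

```text
clock: 13.15
tool_pos: [470.1, -152.5, 19.8]
tool_rot: [3.141, -0.001, -0.018]
wrist_force: [-0.1, 0.1, 0.9]
finger_gap: 55.9
finger_force: 0.0
```

Run:
```python
from h import *
p,c=wrist([("blue",8)],"w4"); s=telemetry.state(); print(s["wrist_force"],s["finger_gap"])
```

```text
tool [ 470.  -152.4   19.7] yaw -1.0
wrist blue px [615. 243.] xy [ 457.6 -377.2] size [ 60.1 101.4] ang 11.8 | tool dx -8.3 dy 225.0 roll -12.8
wrist blue px [323. 242.] xy [ 468.9 -154.1] size [ 49.2 100.4] ang -1.2 | tool dx -1.1 dy 1.7 roll 0.2
wrist blue px [526.  55.] xy [ 579. -263.] size [52.7 72.8] ang -1.5 | tool dx 111.0 dy 108.6 roll 0.5
[0.32933516 0.6986069  0.77841353] 56.08350350017763
```

View pics/w4.png

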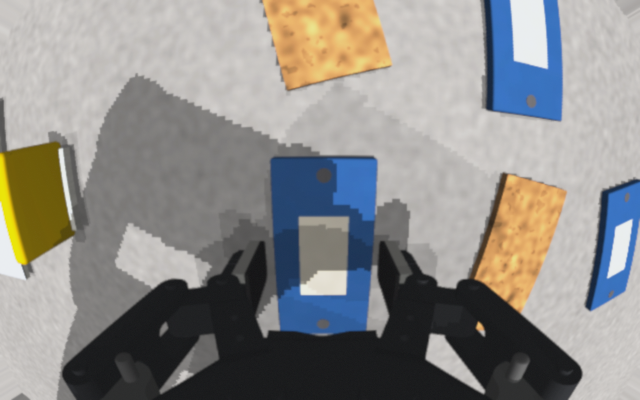

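Plate A is centred between the fingers at (323,243). I'll feel for the ledge in small steps.

Request:
apply_moves:
  motion:
    - {"fingers":56,"translation":[-1,0,2],"roll":0}
    - {"fingers":56,"translation":[-1,0,4],"roll":0}
    - {"fingers":56,"translation":[-1,0,4],"roll":0}
    - {"fingers":56,"translation":[-1,0,4],"roll":0}

```text
clock: 13.53
tool_pos: [468.5, -152.1, 15.0]
tool_rot: [-3.141, 0.001, -0.018]
wrist_force: [0.4, -0.2, 0.2]
finger_gap: 56.0
finger_force: 0.0
```

Request:
apply_moves:
  motion:
    - {"fingers":56,"translation":[0,0,2],"roll":0}
    - {"fingers":56,"translation":[0,0,3],"roll":0}
    - {"fingers":56,"translation":[0,0,3],"roll":0}

```text
clock: 13.78
tool_pos: [468.6, -152.1, 11.9]
tool_rot: [-3.141, 0.001, -0.018]
wrist_force: [-0.3, -0.3, -0.5]
finger_gap: 56.1
finger_force: 0.0
```

Request:
apply_moves:
  motion:
    - {"fingers":56,"translation":[0,0,2],"roll":0}
    - {"fingers":56,"translation":[0,0,2],"roll":0}
    - {"fingers":56,"translation":[0,0,2],"roll":0}

```text
clock: 14.03
tool_pos: [468.7, -152.2, 10.1]
tool_rot: [-3.141, 0.0, -0.018]
wrist_force: [-0.1, 0.3, -0.1]
finger_gap: 55.7
finger_force: 0.0
```

Request:
apply_moves:
  motion:
    - {"fingers":40,"translation":[0,0,0],"roll":0}
    - {"fingers":40,"translation":[0,0,0],"roll":0}
    - {"fingers":40,"translation":[0,0,0],"roll":0}
    - {"fingers":40,"translation":[0,0,0],"roll":0}
  force: 60

```text
clock: 14.37
tool_pos: [469.7, -152.7, 11.5]
tool_rot: [3.141, -0.002, -0.018]
wrist_force: [-1.0, 0.2, 6.3]
finger_gap: 48.2
finger_force: 64.6
```

Request:
apply_moves:
  motion:
    - {"fingers":40,"translation":[0,0,-5],"roll":0}
    - {"fingers":40,"translation":[0,0,-20],"roll":0}
    - {"fingers":40,"translation":[0,0,-50],"roll":0}
    - {"fingers":40,"translation":[0,0,-80],"roll":0}
    - {"fingers":40,"translation":[0,0,-110],"roll":0}

```text
clock: 14.78
tool_pos: [468.0, -151.8, 120.9]
tool_rot: [-3.141, 0.002, -0.018]
wrist_force: [1.1, -1.2, 0.7]
finger_gap: 48.1
finger_force: 62.0
```

Run:
```python
from h import *
p,c=wrist([("blue",125)],"w5"); s=telemetry.state(); print(s["wrist_force"],s["finger_gap"],s["finger_force"])
```

```text
tool [ 472.  -153.7  128.2] yaw -1.0
wrist blue px [322. 244.] xy [ 474.2 -153. ] size [46.9 89.5] ang -1.1 | tool dx 2.2 dy -0.8 roll 0.1
[ 4.86499961 -0.45504842  3.30245782] 48.16287237413245 62.10724353790283
```

View pics/w5.png

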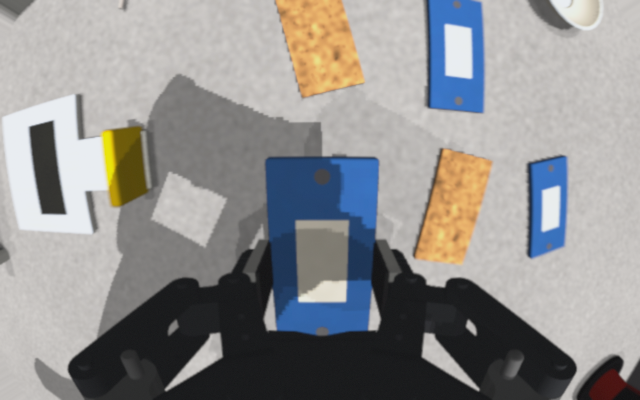

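Request:
apply_moves:
  motion:
    - {"fingers":40,"translation":[3.5,-25,0],"roll":0}
    - {"fingers":40,"translation":[7,-60,0],"roll":0}
    - {"fingers":40,"translation":[12,-95,0],"roll":0}
    - {"fingers":40,"translation":[16,-130,0],"roll":0}
    - {"fingers":40,"translation":[20,-165,0],"roll":0}

```text
clock: 15.25
tool_pos: [491.4, 13.9, 120.1]
tool_rot: [-3.142, 0.0, -0.019]
wrist_force: [0.5, -0.5, -1.1]
finger_gap: 47.4
finger_force: 62.1
```

Request:
apply_moves:
  motion:
    - {"fingers":40,"translation":[4,-35,0],"roll":0}
    - {"fingers":40,"translation":[8,-70,0],"roll":0}
    - {"fingers":40,"translation":[12,-105,0],"roll":-0.4}
    - {"fingers":40,"translation":[15.5,-125,0],"roll":-0.8}
    - {"fingers":40,"translation":[15.5,-129,0],"roll":-0.8}

```text
clock: 15.67
tool_pos: [509.5, 144.1, 120.1]
tool_rot: [-3.141, 0.0, -0.0]
wrist_force: [0.1, 0.1, -0.3]
finger_gap: 47.9
finger_force: 62.2
```

Request:
apply_moves:
  motion:
    - {"fingers":40,"translation":[0,0,20],"roll":0}
    - {"fingers":40,"translation":[0,0,40],"roll":0}
    - {"fingers":40,"translation":[0,0,60],"roll":0}
    - {"fingers":40,"translation":[0,0,75],"roll":0}
    - {"fingers":40,"translation":[0,0,75],"roll":0}

```text
clock: 16.08
tool_pos: [506.2, 139.9, 41.2]
tool_rot: [3.14, 0.008, -0.005]
wrist_force: [-0.6, -0.7, -1.1]
finger_gap: 48.0
finger_force: 62.1
```

Request:
apply_moves:
  motion:
    - {"fingers":40,"translation":[0,0,0],"roll":0}
    - {"fingers":40,"translation":[0,0,0],"roll":0}
    - {"fingers":40,"translation":[0,0,0],"roll":0}

```text
clock: 16.33
tool_pos: [510.8, 141.0, 46.9]
tool_rot: [-3.141, -0.003, -0.004]
wrist_force: [0.3, -0.1, -1.2]
finger_gap: 47.9
finger_force: 62.2
```

Request:
apply_moves:
  motion:
    - {"fingers":40,"translation":[0,0,8],"roll":0}
    - {"fingers":40,"translation":[0,0,15],"roll":0}
    - {"fingers":40,"translation":[0,0,20],"roll":0}
    - {"fingers":40,"translation":[0,0,22],"roll":0}
    - {"fingers":40,"translation":[0,0,22],"roll":0}

```text
clock: 16.75
tool_pos: [509.3, 141.0, 23.5]
tool_rot: [3.141, 0.002, -0.004]
wrist_force: [-3.1, -1.0, 4.7]
finger_gap: 48.3
finger_force: 65.2
```

Request:
apply_moves:
  motion:
    - {"fingers":40,"translation":[0,0,0],"roll":0}
    - {"fingers":40,"translation":[0,0,0],"roll":0}
    - {"fingers":40,"translation":[0,0,0],"roll":0}

```text
clock: 17.0
tool_pos: [509.3, 141.0, 23.5]
tool_rot: [3.141, 0.001, -0.004]
wrist_force: [-4.2, -0.4, 5.4]
finger_gap: 48.1
finger_force: 65.1
```

Request:
apply_moves:
  motion:
    - {"fingers":60,"translation":[0,0,0],"roll":0}
    - {"fingers":75,"translation":[0,0,0],"roll":0}
    - {"fingers":75,"translation":[0,0,0],"roll":0}
    - {"fingers":75,"translation":[0,0,-25],"roll":0}
    - {"fingers":75,"translation":[0,0,-65],"roll":0}

```text
clock: 17.42
tool_pos: [505.5, 140.5, 83.7]
tool_rot: [3.14, 0.011, -0.004]
wrist_force: [1.8, -0.0, 0.5]
finger_gap: 75.0
finger_force: 0.0
```

Request:
apply_moves:
  motion:
    - {"fingers":75,"translation":[0,5,-40],"roll":0}
    - {"fingers":75,"translation":[0,30,-70],"roll":0}
    - {"fingers":75,"translation":[-10,68,-90],"roll":0}
    - {"fingers":75,"translation":[-15,108,-90],"roll":0}
    - {"fingers":75,"translation":[-20,148,-90],"roll":0}

```text
clock: 17.83
tool_pos: [489.8, -8.1, 180.9]
tool_rot: [3.141, -0.005, -0.002]
wrist_force: [0.1, 0.5, -0.1]
finger_gap: 74.8
finger_force: 0.0
```

Request:
apply_moves:
  motion:
    - {"fingers":75,"translation":[-5,40,0],"roll":0}
    - {"fingers":75,"translation":[-10,80,0],"roll":0}
    - {"fingers":75,"translation":[-15,120,0],"roll":0}
    - {"fingers":75,"translation":[-20,160,0],"roll":0}
    - {"fingers":75,"translation":[-25,200,0],"roll":0}

```text
clock: 18.25
tool_pos: [462.5, -208.7, 178.3]
tool_rot: [3.141, -0.001, -0.004]
wrist_force: [1.3, -0.5, 0.0]
finger_gap: 74.7
finger_force: 0.0
```

Request:
apply_moves:
  motion:
    - {"fingers":75,"translation":[-5,40,0],"roll":5}
    - {"fingers":75,"translation":[-6,60,0],"roll":10.5}
    - {"fingers":75,"translation":[-6,60,0],"roll":10.8}
    - {"fingers":75,"translation":[-6,60,0],"roll":10.8}
    - {"fingers":75,"translation":[-6,60,0],"roll":10.8}

```text
clock: 18.67
tool_pos: [456.9, -266.1, 177.9]
tool_rot: [-3.141, 0.001, -0.191]
wrist_force: [-0.4, 0.2, 0.3]
finger_gap: 74.8
finger_force: 0.0
```

Run:
```python
from h import *
look("top",[("blue",20)]) 
p,c=wrist([("blue",8),("brown",6)])
```

```text
top blue 20 px [259. 239.] xy [508.6 139.7] size [48.6 97.5] ang 0.2
top blue 20 px [415. 205.] xy [ 590.4 -262.8] size [49.  96.5] ang -2.7
top blue 20 px [388. 140.] xy [ 762.2 -202.5] size [ 86.1 121.5] ang -21.2
tool [ 457.1 -265.5  178.1] yaw -10.9
wrist blue px [ 34. 209.] xy [508.5 152.3] size [ 57.1 101.9] ang 0.0 | tool dx -28.5 dy -420.0 roll -10.9
wrist blue px [430. 163.] xy [ 456.6 -379.8] size [50.2 99.5] ang 11.7 | tool dx 21.1 dy 112.3 roll -22.6
wrist blue px [294.  51.] xy [ 593.4 -265.7] size [ 49.4 101.3] ang -1.3 | tool dx 133.9 dy -25.6 roll -9.6
wrist brown px [323. 182.] xy [ 457.3 -268. ] size [51.  99.6] ang -10.9 | tool dx 0.7 dy 2.4 roll -0.0
wrist brown px [186.  71.] xy [ 604.5 -151.9] size [ 51.5 101.4] ang 13.7 | tool dx 123.3 dy -139.4 roll -24.6
```

Request:
apply_moves:
  motion:
    - {"fingers":75,"translation":[0.7,2,35],"roll":0}
    - {"fingers":75,"translation":[0.7,2,70],"roll":0}
    - {"fingers":75,"translation":[0.7,2,105],"roll":0}
    - {"fingers":75,"translation":[0.7,2,135],"roll":0}
    - {"fingers":75,"translation":[0.7,2,150],"roll":0}

```text
clock: 19.18
tool_pos: [455.2, -265.6, 23.9]
tool_rot: [-3.138, 0.006, -0.19]
wrist_force: [-0.9, 0.1, 0.1]
finger_gap: 74.9
finger_force: 0.0
```

Request:
apply_moves:
  motion:
    - {"fingers":62,"translation":[0,0,6],"roll":0}
    - {"fingers":62,"translation":[0,0,12],"roll":0}
    - {"fingers":62,"translation":[0,0,17.5],"roll":0}
    - {"fingers":62,"translation":[0,0,17.5],"roll":0}
    - {"fingers":62,"translation":[0,0,17.5],"roll":0}

```text
clock: 19.6
tool_pos: [458.1, -269.2, 11.9]
tool_rot: [3.141, -0.002, -0.192]
wrist_force: [0.5, 0.6, 0.1]
finger_gap: 62.7
finger_force: 0.0
```

Request:
apply_moves:
  motion:
    - {"fingers":62,"translation":[0,0,0],"roll":0}
    - {"fingers":40,"translation":[0,0,0],"roll":0}
    - {"fingers":40,"translation":[0,0,0],"roll":0}
    - {"fingers":40,"translation":[0,0,0],"roll":0}
    - {"fingers":40,"translation":[0,0,0],"roll":0}

```text
clock: 20.02
tool_pos: [458.3, -269.7, 12.5]
tool_rot: [3.14, -0.002, -0.193]
wrist_force: [-0.4, 1.4, 6.6]
finger_gap: 47.8
finger_force: 62.2
```

Request:
apply_moves:
  motion:
    - {"fingers":40,"translation":[0,0,-5],"roll":0}
    - {"fingers":40,"translation":[0,0,-20],"roll":0}
    - {"fingers":40,"translation":[0,0,-50],"roll":0}
    - {"fingers":40,"translation":[0,0,-80],"roll":0}
    - {"fingers":40,"translation":[0,0,-120],"roll":0}

```text
clock: 20.43
tool_pos: [455.4, -267.5, 129.5]
tool_rot: [-3.139, 0.005, -0.193]
wrist_force: [1.0, -0.2, -0.3]
finger_gap: 47.6
finger_force: 61.8
```

Run:
```python
from h import *
p,c=wrist([("brown",130)]); s=telemetry.state(); print(s["wrist_force"],s["finger_gap"],s["finger_force"])
```

```text
tool [ 460.4 -271.2  140.6] yaw -11.0
wrist brown px [322. 242.] xy [ 459.1 -269.4] size [48.3 92.6] ang -11.2 | tool dx -1.6 dy -1.5 roll 0.2
[ 4.52646871 -2.23795201  5.10077032] 47.79559700304267 61.82247519493103
```

Request:
apply_moves:
  motion:
    - {"fingers":40,"translation":[-2,-20,0],"roll":-3}
    - {"fingers":40,"translation":[-4,-45,0],"roll":-7}
    - {"fingers":40,"translation":[-6,-70,0],"roll":-10.8}
    - {"fingers":40,"translation":[-9.3,-100,0],"roll":-10.8}

```text
clock: 20.82
tool_pos: [467.2, -168.5, 131.1]
tool_rot: [3.141, -0.001, -0.003]
wrist_force: [0.7, 0.4, -0.5]
finger_gap: 47.7
finger_force: 61.8
```

Request:
apply_moves:
  motion:
    - {"fingers":40,"translation":[5,-35,0],"roll":0}
    - {"fingers":40,"translation":[10,-75,0],"roll":0}
    - {"fingers":40,"translation":[15,-115,0],"roll":0}
    - {"fingers":40,"translation":[20,-155,0],"roll":0}
    - {"fingers":40,"translation":[25,-190,0],"roll":0}

```text
clock: 21.23
tool_pos: [492.7, 23.3, 130.9]
tool_rot: [-3.141, -0.001, -0.004]
wrist_force: [0.9, -0.2, 0.1]
finger_gap: 47.5
finger_force: 61.8
```

Request:
apply_moves:
  motion:
    - {"fingers":40,"translation":[5,-35,0],"roll":0}
    - {"fingers":40,"translation":[10,-75,0],"roll":0}
    - {"fingers":40,"translation":[14,-105,10],"roll":0}
    - {"fingers":40,"translation":[16,-119,35],"roll":0}
    - {"fingers":40,"translation":[16,-119.5,60],"roll":0}

```text
clock: 21.65
tool_pos: [511.0, 143.6, 71.8]
tool_rot: [-3.14, -0.005, -0.0]
wrist_force: [0.3, -0.9, -0.6]
finger_gap: 47.7
finger_force: 61.8
```

Request:
apply_moves:
  motion:
    - {"fingers":40,"translation":[0,0,15],"roll":0}
    - {"fingers":40,"translation":[0,0,20],"roll":0}
    - {"fingers":40,"translation":[0,0,20],"roll":0}
    - {"fingers":40,"translation":[0,0,20],"roll":0}
    - {"fingers":40,"translation":[0,0,20],"roll":0}

```text
clock: 22.07
tool_pos: [510.7, 140.3, 52.4]
tool_rot: [-3.141, -0.003, -0.005]
wrist_force: [0.0, -0.1, -0.9]
finger_gap: 47.5
finger_force: 61.8
```

Run:
```python
from h import *
p,c=wrist([("brown",48),("blue",20)]); s=telemetry.state(); print(s["wrist_force"],s["finger_gap"],s["finger_force"])
```

```text
tool [510.8 140.3  52.6] yaw -0.3
wrist brown px [322. 242.] xy [512.4 139.3] size [50.1 94.7] ang -0.3 | tool dx 1.6 dy 1.0 roll 0.0
wrist brown px [633. 117.] xy [595.4 -64.3] size [24.3 77.5] ang 5.7 | tool dx 85.5 dy 204.2 roll -6.0
[ 0.14262977  0.68932083 -0.2727733 ] 47.92564649210682 61.83889031410217
```

Request:
apply_moves:
  motion:
    - {"fingers":40,"translation":[-1.5,0,8],"roll":0}
    - {"fingers":40,"translation":[-1.5,0,14],"roll":0}
    - {"fingers":40,"translation":[-1.5,0,19],"roll":0}
    - {"fingers":40,"translation":[-1.5,0,21],"roll":0}
    - {"fingers":40,"translation":[-1.5,0,21],"roll":0}

```text
clock: 22.53
tool_pos: [508.1, 140.4, 32.4]
tool_rot: [3.141, 0.003, -0.004]
wrist_force: [-11.0, -2.2, 21.6]
finger_gap: 47.6
finger_force: 64.2
```

Request:
apply_moves:
  motion:
    - {"fingers":40,"translation":[0,0,0],"roll":0}
    - {"fingers":40,"translation":[0,0,0],"roll":0}
    - {"fingers":40,"translation":[0,0,0],"roll":0}

```text
clock: 22.78
tool_pos: [508.0, 140.4, 32.3]
tool_rot: [3.141, 0.002, -0.004]
wrist_force: [-10.6, -2.4, 20.1]
finger_gap: 47.2
finger_force: 64.2
```

Request:
apply_moves:
  motion:
    - {"fingers":40,"translation":[0,0,-1.5],"roll":0}
    - {"fingers":75,"translation":[0,0,-1.5],"roll":0}
    - {"fingers":75,"translation":[0,0,-1.5],"roll":0}
    - {"fingers":75,"translation":[0,0,-1.5],"roll":0}
    - {"fingers":75,"translation":[0,0,-40],"roll":0}

```text
clock: 23.2
tool_pos: [501.4, 139.5, 61.5]
tool_rot: [3.139, 0.017, -0.004]
wrist_force: [-0.4, 0.4, -0.9]
finger_gap: 75.2
finger_force: 0.0
```

Request:
apply_moves:
  motion:
    - {"fingers":75,"translation":[0,5,-40],"roll":0}
    - {"fingers":75,"translation":[5,30,-70],"roll":0}
    - {"fingers":75,"translation":[14,68,-100],"roll":0}
    - {"fingers":75,"translation":[24,108,-105],"roll":0}
    - {"fingers":75,"translation":[34,146,-105],"roll":0}

```text
clock: 23.62
tool_pos: [542.3, -3.0, 178.3]
tool_rot: [3.141, -0.006, -0.002]
wrist_force: [1.3, -0.5, -0.2]
finger_gap: 75.1
finger_force: 0.0
```

Request:
apply_moves:
  motion:
    - {"fingers":75,"translation":[10,38,0],"roll":0}
    - {"fingers":75,"translation":[20,76,0],"roll":0}
    - {"fingers":75,"translation":[30,114,0],"roll":0}
    - {"fingers":75,"translation":[40,152,0],"roll":0}
    - {"fingers":75,"translation":[47,190,0],"roll":0}

```text
clock: 24.03
tool_pos: [586.8, -193.9, 173.9]
tool_rot: [-3.141, 0.0, -0.004]
wrist_force: [0.9, -0.0, -0.5]
finger_gap: 75.1
finger_force: 0.0
```

Request:
apply_moves:
  motion:
    - {"fingers":75,"translation":[3,35,0],"roll":1}
    - {"fingers":75,"translation":[5,70,0],"roll":1}
    - {"fingers":75,"translation":[5,70,0],"roll":1}
    - {"fingers":75,"translation":[5,70,0],"roll":1}
    - {"fingers":75,"translation":[5,70,0],"roll":1}

```text
clock: 24.45
tool_pos: [591.0, -261.6, 173.7]
tool_rot: [-3.14, 0.001, -0.022]
wrist_force: [-0.2, 0.0, -1.0]
finger_gap: 74.9
finger_force: 0.0
```

Run:
```python
from h import *
look("top",[("brown",26),("blue",20)]) 
p,c=wrist([("blue",8),("brown",6)])
```

```text
top brown 26 px [258. 240.] xy [505.9 139. ] size [48.8 97.3] ang 0.2
top brown 26 px [371. 201.] xy [ 600.7 -149.6] size [50.3 98.6] ang 13.4
top brown 26 px [429. 270.] xy [ 424.5 -284.1] size [203.1 722.8] ang -27.3
top blue 20 px [468. 271.] xy [ 422.  -383.6] size [30.9 49.1] ang -77.1
top blue 20 px [388. 140.] xy [ 761.8 -202.3] size [ 86.1 122.4] ang -21.2
tool [ 591.2 -260.7  174.2] yaw -1.2
wrist blue px [326. 181.] xy [ 593.3 -265.6] size [49.4 98.7] ang -1.4 | tool dx 2.2 dy 4.9 roll 0.2
wrist brown px [ 44. 254.] xy [497.5 163.6] size [ 60.5 108.2] ang -0.0 | tool dx -102.3 dy -422.3 roll -1.2
wrist brown px [214. 174.] xy [ 605.  -152.1] size [ 52.  100.4] ang 13.6 | tool dx 11.6 dy -108.8 roll -14.8
```

Request:
apply_moves:
  motion:
    - {"fingers":75,"translation":[2,5,35],"roll":0}
    - {"fingers":75,"translation":[2,5,70],"roll":0}
    - {"fingers":75,"translation":[2,5,105],"roll":0}
    - {"fingers":75,"translation":[2,5,135],"roll":0}
    - {"fingers":75,"translation":[2,5,148],"roll":0}

```text
clock: 24.97
tool_pos: [590.4, -263.7, 21.4]
tool_rot: [-3.137, 0.007, -0.02]
wrist_force: [-0.2, 0.8, -1.4]
finger_gap: 75.0
finger_force: 0.0
```

Request:
apply_moves:
  motion:
    - {"fingers":62,"translation":[0,0,5],"roll":0}
    - {"fingers":62,"translation":[0,0,10],"roll":0}
    - {"fingers":62,"translation":[0,0,15],"roll":0}
    - {"fingers":62,"translation":[0,0,15],"roll":0}
    - {"fingers":62,"translation":[0,0,15],"roll":0}

```text
clock: 25.38
tool_pos: [594.3, -267.5, 13.4]
tool_rot: [3.14, -0.002, -0.021]
wrist_force: [-0.4, 0.3, 0.2]
finger_gap: 62.2
finger_force: 0.0
```

Request:
apply_moves:
  motion:
    - {"fingers":62,"translation":[0,0,0],"roll":0}
    - {"fingers":40,"translation":[0,0,0],"roll":0}
    - {"fingers":40,"translation":[0,0,0],"roll":0}
    - {"fingers":40,"translation":[0,0,0],"roll":0}
    - {"fingers":40,"translation":[0,0,0],"roll":0}

```text
clock: 25.8
tool_pos: [594.3, -267.7, 13.5]
tool_rot: [3.14, -0.002, -0.022]
wrist_force: [-0.7, 0.1, 5.7]
finger_gap: 47.8
finger_force: 62.5
```

Request:
apply_moves:
  motion:
    - {"fingers":40,"translation":[0,0,-5],"roll":0}
    - {"fingers":40,"translation":[0,0,-20],"roll":0}
    - {"fingers":40,"translation":[0,0,-50],"roll":0}
    - {"fingers":40,"translation":[0,0,-80],"roll":0}
    - {"fingers":40,"translation":[0,0,-120],"roll":0}

```text
clock: 26.22
tool_pos: [591.2, -265.9, 130.5]
tool_rot: [-3.139, 0.005, -0.022]
wrist_force: [-0.4, 0.1, -2.7]
finger_gap: 47.7
finger_force: 62.2
```

Run:
```python
from h import *
p,c=wrist([("blue",130)]); s=telemetry.state(); print(s["wrist_force"],s["finger_gap"],s["finger_force"])
```

```text
tool [ 596.5 -268.9  142.7] yaw -1.2
wrist blue px [322. 245.] xy [ 594.5 -266.7] size [48.  93.3] ang -1.2 | tool dx -2.1 dy -2.1 roll -0.0
wrist blue px [193.  25.] xy [ 704.8 -201.7] size [30.8 93.3] ang 77.4 | tool dx 106.8 dy -69.5 roll -78.6
[ 4.30006784 -1.6152397   4.54408842] 47.67676447826092 62.31928467750549
```

Request:
apply_moves:
  motion:
    - {"fingers":40,"translation":[-7,-30,0],"roll":0}
    - {"fingers":40,"translation":[-15,-65,0],"roll":0}
    - {"fingers":40,"translation":[-23,-100,0],"roll":0}
    - {"fingers":40,"translation":[-31,-135,0],"roll":0}
    - {"fingers":40,"translation":[-40,-170,0],"roll":0}

```text
clock: 26.68
tool_pos: [556.3, -94.8, 132.2]
tool_rot: [3.142, -0.001, -0.022]
wrist_force: [0.5, 0.5, -1.2]
finger_gap: 47.4
finger_force: 62.3
```

Request:
apply_moves:
  motion:
    - {"fingers":40,"translation":[-8,-35,0],"roll":0}
    - {"fingers":40,"translation":[-16,-70,0],"roll":0}
    - {"fingers":40,"translation":[-24,-105,0],"roll":0}
    - {"fingers":40,"translation":[-32,-140,0],"roll":0}
    - {"fingers":40,"translation":[-40,-175,0],"roll":0}

```text
clock: 27.1
tool_pos: [519.9, 81.2, 132.4]
tool_rot: [-3.142, -0.001, -0.022]
wrist_force: [0.8, 0.5, -1.2]
finger_gap: 48.0
finger_force: 62.3
```

Request:
apply_moves:
  motion:
    - {"fingers":40,"translation":[-6,-30,0],"roll":-0.5}
    - {"fingers":40,"translation":[-12,-55,0],"roll":-1}
    - {"fingers":40,"translation":[-12,-60,25],"roll":-1}
    - {"fingers":40,"translation":[-12,-60,50],"roll":-1}
    - {"fingers":40,"translation":[-12,-60,70],"roll":-1}

```text
clock: 27.52
tool_pos: [509.4, 140.7, 61.1]
tool_rot: [3.142, -0.0, -0.002]
wrist_force: [-0.7, 0.6, -0.5]
finger_gap: 47.3
finger_force: 62.3
```

Request:
apply_moves:
  motion:
    - {"fingers":40,"translation":[0,0,5],"roll":0}
    - {"fingers":40,"translation":[0,0,5],"roll":0}
    - {"fingers":40,"translation":[0,0,5],"roll":0}
    - {"fingers":40,"translation":[0,0,5],"roll":0}

```text
clock: 27.85
tool_pos: [511.4, 139.9, 58.7]
tool_rot: [-3.141, -0.003, -0.004]
wrist_force: [0.1, -0.6, -1.1]
finger_gap: 47.7
finger_force: 62.3
```

Run:
```python
from h import *
s=telemetry.state();print(s["tool_pos"])
p,c=wrist([("blue",s["tool_pos"][2]-4),("brown",26)],"w6"); s=telemetry.state(); print(s["wrist_force"],s["finger_gap"],s["finger_force"])
```

```text
[511.37566009 139.85822698  58.65458886]
tool [511.5 139.8  58.8] yaw -0.3
wrist blue px [322. 243.] xy [514.6 139.1] size [49.3 97. ] ang -0.3 | tool dx 3.1 dy 0.7 roll 0.0
wrist brown px [631. 117.] xy [ 599.4 -109.4] size [38.1 89.3] ang 13.0 | tool dx 89.0 dy 248.8 roll -13.3
[ 1.00329291  0.20480475 -0.92415469] 47.962145135883944 62.32322573661804
```

Request:
apply_moves:
  motion:
    - {"fingers":40,"translation":[-3,0,8],"roll":0}
    - {"fingers":40,"translation":[-3,0,14],"roll":0}
    - {"fingers":40,"translation":[-3,0,17],"roll":0}
    - {"fingers":40,"translation":[-3,0,18.5],"roll":0}
    - {"fingers":40,"translation":[-3,0,18.5],"roll":0}

```text
clock: 28.32
tool_pos: [506.7, 139.8, 39.5]
tool_rot: [3.141, 0.002, -0.004]
wrist_force: [-6.3, -0.3, 10.1]
finger_gap: 47.9
finger_force: 63.6
```

Request:
apply_moves:
  motion:
    - {"fingers":40,"translation":[0,0,0],"roll":0}
    - {"fingers":40,"translation":[0,0,0],"roll":0}
    - {"fingers":40,"translation":[0,0,0],"roll":0}

```text
clock: 28.57
tool_pos: [506.7, 139.8, 39.4]
tool_rot: [3.141, 0.002, -0.004]
wrist_force: [-6.5, -1.8, 10.0]
finger_gap: 47.6
finger_force: 63.6
```

Request:
apply_moves:
  motion:
    - {"fingers":40,"translation":[0,0,-1],"roll":0}
    - {"fingers":75,"translation":[0,0,-1],"roll":0}
    - {"fingers":75,"translation":[0,0,-1],"roll":0}
    - {"fingers":75,"translation":[0,0,-1],"roll":0}
    - {"fingers":75,"translation":[0,0,-40],"roll":0}

```text
clock: 28.98
tool_pos: [500.7, 138.9, 70.3]
tool_rot: [3.139, 0.016, -0.004]
wrist_force: [-1.0, -0.2, -1.3]
finger_gap: 74.8
finger_force: 0.0
```

Request:
apply_moves:
  motion:
    - {"fingers":75,"translation":[0,5,-40],"roll":0}
    - {"fingers":75,"translation":[5,30,-70],"roll":0}
    - {"fingers":75,"translation":[18,67,-95],"roll":0}
    - {"fingers":75,"translation":[31,105,-95],"roll":0}
    - {"fingers":75,"translation":[45,143,-95],"roll":0}

```text
clock: 29.4
tool_pos: [552.8, -3.3, 176.6]
tool_rot: [3.141, -0.006, -0.003]
wrist_force: [1.1, 0.2, 0.1]
finger_gap: 75.1
finger_force: 0.0
```

Request:
apply_moves:
  motion:
    - {"fingers":75,"translation":[13,38,0],"roll":-3}
    - {"fingers":75,"translation":[26,75,0],"roll":-7}
    - {"fingers":75,"translation":[39,112,0],"roll":-11}
    - {"fingers":75,"translation":[52,148,0],"roll":-13.8}
    - {"fingers":75,"translation":[53,150,0],"roll":-13.8}

```text
clock: 29.82
tool_pos: [604.5, -158.0, 173.1]
tool_rot: [3.139, -0.001, 0.233]
wrist_force: [-0.8, 1.2, -0.5]
finger_gap: 74.8
finger_force: 0.0
```

Request:
apply_moves:
  motion:
    - {"fingers":75,"translation":[0,0,0],"roll":0}
    - {"fingers":75,"translation":[0,0,0],"roll":0}
    - {"fingers":75,"translation":[0,0,0],"roll":0}

```text
clock: 30.07
tool_pos: [602.9, -150.9, 172.8]
tool_rot: [-3.141, 0.001, 0.238]
wrist_force: [-0.2, 0.4, -0.2]
finger_gap: 75.5
finger_force: 0.0
```

Run:
```python
from h import *
look("top",[("blue",34),("brown",26)]) 
p,c=wrist([("blue",8),("brown",6)],"w7")
```

```text
top blue 34 px [463. 257.] xy [ 454.9 -372. ] size [49.  97.1] ang 11.8
top blue 34 px [258. 240.] xy [505.4 137.7] size [48.5 96.6] ang 0.2
top blue 34 px [393. 128.] xy [ 792.6 -212.7] size [47.9 81.9] ang 78.1
top brown 26 px [369. 268.] xy [ 434.6 -135.3] size [198.6 700.8] ang -20.3
tool [ 603.  -150.7  173.1] yaw 13.7
wrist blue px [ 73. 210.] xy [496.5 156. ] size [ 69.4 119.5] ang 0.1 | tool dx -31.1 dy -323.2 roll 13.6
wrist brown px [322. 181.] xy [ 604.9 -151.1] size [ 50.8 100.8] ang 13.7 | tool dx 1.8 dy 0.8 roll -0.0
```

Request:
apply_moves:
  motion:
    - {"fingers":75,"translation":[1.5,0.8,35],"roll":0}
    - {"fingers":75,"translation":[1.5,0.8,70],"roll":0}
    - {"fingers":75,"translation":[1.5,0.8,105],"roll":0}
    - {"fingers":75,"translation":[1.5,0.8,135],"roll":0}
    - {"fingers":75,"translation":[1.5,0.8,147],"roll":0}

```text
clock: 30.58
tool_pos: [601.4, -150.1, 21.1]
tool_rot: [-3.137, 0.007, 0.238]
wrist_force: [-1.3, 0.8, -0.5]
finger_gap: 75.1
finger_force: 0.0
```

Request:
apply_moves:
  motion:
    - {"fingers":62,"translation":[0,0,5],"roll":0}
    - {"fingers":62,"translation":[0,0,10],"roll":0}
    - {"fingers":62,"translation":[0,0,16],"roll":0}
    - {"fingers":62,"translation":[0,0,16],"roll":0}
    - {"fingers":62,"translation":[0,0,16],"roll":0}

```text
clock: 31.0
tool_pos: [605.9, -152.9, 11.7]
tool_rot: [3.14, -0.002, 0.237]
wrist_force: [0.6, -0.4, 0.1]
finger_gap: 62.1
finger_force: 0.0
```

Request:
apply_moves:
  motion:
    - {"fingers":62,"translation":[0,0,0],"roll":0}
    - {"fingers":40,"translation":[0,0,0],"roll":0}
    - {"fingers":40,"translation":[0,0,0],"roll":0}
    - {"fingers":40,"translation":[0,0,0],"roll":0}
    - {"fingers":40,"translation":[0,0,0],"roll":0}

```text
clock: 31.42
tool_pos: [606.1, -153.1, 11.9]
tool_rot: [3.14, -0.002, 0.237]
wrist_force: [-1.5, -0.0, 7.2]
finger_gap: 47.8
finger_force: 62.3
```

Request:
apply_moves:
  motion:
    - {"fingers":40,"translation":[0,0,-5],"roll":0}
    - {"fingers":40,"translation":[0,0,-20],"roll":0}
    - {"fingers":40,"translation":[0,0,-50],"roll":0}
    - {"fingers":40,"translation":[0,0,-80],"roll":0}
    - {"fingers":40,"translation":[0,0,-120],"roll":0}

```text
clock: 31.83
tool_pos: [602.9, -151.8, 129.4]
tool_rot: [-3.139, 0.004, 0.237]
wrist_force: [0.1, -0.7, -2.3]
finger_gap: 47.7
finger_force: 61.8
```

Run:
```python
from h import *
p,c=wrist([("brown",130)]); s=telemetry.state(); print(s["wrist_force"],s["finger_gap"],s["finger_force"])
```

```text
tool [ 608.6 -153.8  141.2] yaw 13.6
wrist brown px [322. 241.] xy [ 607.1 -151.6] size [48.3 93.4] ang 13.4 | tool dx -1.0 dy -2.5 roll 0.2
[ 5.11032118 -0.53370047  5.81756725] 48.1050566364987 61.853535175323486
```

Request:
apply_moves:
  motion:
    - {"fingers":40,"translation":[0,-18,0],"roll":3}
    - {"fingers":40,"translation":[0,-40,0],"roll":6.5}
    - {"fingers":40,"translation":[0,-60,0],"roll":10}
    - {"fingers":40,"translation":[0,-82,0],"roll":13.8}
    - {"fingers":40,"translation":[0,-103,0],"roll":13.8}

```text
clock: 32.3
tool_pos: [580.4, -51.5, 130.9]
tool_rot: [3.142, -0.001, -0.007]
wrist_force: [-0.0, 0.5, -0.6]
finger_gap: 47.6
finger_force: 61.8
```

Request:
apply_moves:
  motion:
    - {"fingers":40,"translation":[-13,-35,0],"roll":0}
    - {"fingers":40,"translation":[-26,-70,0],"roll":0}
    - {"fingers":40,"translation":[-39,-105,0],"roll":0}
    - {"fingers":40,"translation":[-52,-140,0],"roll":0}
    - {"fingers":40,"translation":[-63,-170,0],"roll":0}

```text
clock: 32.72
tool_pos: [517.3, 119.7, 130.9]
tool_rot: [-3.141, -0.001, -0.004]
wrist_force: [0.2, -0.6, 0.1]
finger_gap: 47.8
finger_force: 61.8
```

Request:
apply_moves:
  motion:
    - {"fingers":40,"translation":[-8,-22,0],"roll":0}
    - {"fingers":40,"translation":[-8,-22,20],"roll":0}
    - {"fingers":40,"translation":[-8,-22,45],"roll":0}
    - {"fingers":40,"translation":[-8,-22,65],"roll":0}
    - {"fingers":40,"translation":[-8,-22,65],"roll":0}

```text
clock: 33.13
tool_pos: [506.9, 139.7, 61.2]
tool_rot: [3.141, 0.008, -0.004]
wrist_force: [-1.4, -0.8, -2.0]
finger_gap: 47.6
finger_force: 61.9
```

Request:
apply_moves:
  motion:
    - {"fingers":40,"translation":[0,0,0],"roll":0}
    - {"fingers":40,"translation":[0,0,0],"roll":0}
    - {"fingers":40,"translation":[0,0,0],"roll":0}

```text
clock: 33.38
tool_pos: [512.0, 139.9, 67.3]
tool_rot: [-3.141, -0.003, -0.004]
wrist_force: [-0.3, 0.2, 0.5]
finger_gap: 47.9
finger_force: 61.9
```

Run:
```python
from h import *
s=telemetry.state()
p,c=wrist([("brown",s["tool_pos"][2]-6)]); s=telemetry.state(); print(s["wrist_force"],s["finger_gap"],s["finger_force"])
```

```text
tool [512.  139.9  67.3] yaw -0.2
wrist brown px [322. 241.] xy [513.5 139.1] size [50.8 97. ] ang 0.2 | tool dx 1.5 dy 0.8 roll -0.4
[ 0.66720682 -0.34034407 -0.10025832] 48.10227155541509 61.90303444862366
```

Request:
apply_moves:
  motion:
    - {"fingers":40,"translation":[-1,-1,8],"roll":0}
    - {"fingers":40,"translation":[-1,-1,15],"roll":0}
    - {"fingers":40,"translation":[-1,-1,19],"roll":0}
    - {"fingers":40,"translation":[-1,-1,20.5],"roll":0}
    - {"fingers":40,"translation":[-1,-1,20.5],"roll":0}

```text
clock: 33.85
tool_pos: [509.3, 140.9, 45.8]
tool_rot: [3.141, 0.002, -0.004]
wrist_force: [-7.2, -0.7, 11.1]
finger_gap: 47.8
finger_force: 63.2
```

Request:
apply_moves:
  motion:
    - {"fingers":40,"translation":[0,0,0],"roll":0}
    - {"fingers":40,"translation":[0,0,0],"roll":0}
    - {"fingers":40,"translation":[0,0,0],"roll":0}

```text
clock: 34.1
tool_pos: [509.3, 140.8, 45.8]
tool_rot: [3.141, 0.002, -0.004]
wrist_force: [-5.2, -0.7, 11.1]
finger_gap: 47.7
finger_force: 63.2
```

Request:
apply_moves:
  motion:
    - {"fingers":40,"translation":[0,0,-1],"roll":0}
    - {"fingers":75,"translation":[0,0,-1],"roll":0}
    - {"fingers":75,"translation":[0,0,-1],"roll":0}
    - {"fingers":75,"translation":[0,0,-1],"roll":0}
    - {"fingers":75,"translation":[0,0,-40],"roll":0}

```text
clock: 34.52
tool_pos: [503.1, 139.9, 76.4]
tool_rot: [3.139, 0.017, -0.004]
wrist_force: [-0.6, 0.8, -0.9]
finger_gap: 75.1
finger_force: 0.0
```

Request:
apply_moves:
  motion:
    - {"fingers":75,"translation":[0,5,-40],"roll":0}
    - {"fingers":75,"translation":[-2,30,-70],"roll":0}
    - {"fingers":75,"translation":[-6,68,-90],"roll":0}
    - {"fingers":75,"translation":[-10,108,-90],"roll":0}
    - {"fingers":75,"translation":[-14,148,-90],"roll":0}

```text
clock: 34.93
tool_pos: [495.8, -8.5, 177.1]
tool_rot: [3.141, -0.005, -0.002]
wrist_force: [0.9, -0.5, 0.7]
finger_gap: 75.3
finger_force: 0.0
```

Request:
apply_moves:
  motion:
    - {"fingers":75,"translation":[-4,40,0],"roll":0}
    - {"fingers":75,"translation":[-8,80,0],"roll":0}
    - {"fingers":75,"translation":[-12,120,0],"roll":0}
    - {"fingers":75,"translation":[-16,160,0],"roll":0}
    - {"fingers":75,"translation":[-20,200,0],"roll":0}

```text
clock: 35.35
tool_pos: [473.4, -208.8, 174.4]
tool_rot: [-3.142, -0.0, -0.004]
wrist_force: [1.2, -0.3, 0.6]
finger_gap: 75.1
finger_force: 0.0
```

Request:
apply_moves:
  motion:
    - {"fingers":75,"translation":[-4,38,0],"roll":0}
    - {"fingers":75,"translation":[-8,76,0],"roll":-3}
    - {"fingers":75,"translation":[-12,114,0],"roll":-6}
    - {"fingers":75,"translation":[-16,150,0],"roll":-9}
    - {"fingers":75,"translation":[-19,172,0],"roll":-12}

```text
clock: 35.77
tool_pos: [453.5, -382.2, 174.2]
tool_rot: [3.141, 0.0, 0.206]
wrist_force: [0.2, 0.1, 0.4]
finger_gap: 75.3
finger_force: 0.0
```

Request:
apply_moves:
  motion:
    - {"fingers":75,"translation":[0,0,0],"roll":0}
    - {"fingers":75,"translation":[0,0,0],"roll":0}
    - {"fingers":75,"translation":[0,0,0],"roll":0}

```text
clock: 36.02
tool_pos: [454.3, -378.1, 174.0]
tool_rot: [-3.14, 0.0, 0.205]
wrist_force: [0.2, 0.2, 0.1]
finger_gap: 75.0
finger_force: 0.0
```

Run:
```python
from h import *
look("top",[("blue",34),("brown",40)],"top2") 
p,c=wrist([("blue",8)])
```

```text
top blue 34 px [462. 257.] xy [ 454.5 -372.7] size [47.7 96.1] ang 11.6
top blue 34 px [388. 140.] xy [ 760.3 -196.7] size [ 85.6 118.5] ang -34.9
top brown 40 px [258. 238.] xy [508.9 139.3] size [48.2 98.8] ang 0.3
top brown 40 px [515. 316.] xy [ 304.6 -474.6] size [202.2 534.2] ang -43.7
tool [ 454.6 -377.6  174.3] yaw 11.8
wrist blue px [324. 182.] xy [ 456.3 -380.6] size [49.5 98.7] ang 11.9 | tool dx 1.0 dy 3.3 roll -0.1
```

Request:
apply_moves:
  motion:
    - {"fingers":75,"translation":[1,3,35],"roll":0}
    - {"fingers":75,"translation":[1,3,70],"roll":0}
    - {"fingers":75,"translation":[1,3,105],"roll":0}
    - {"fingers":75,"translation":[1,3,135],"roll":0}
    - {"fingers":75,"translation":[1,3,147],"roll":0}

```text
clock: 36.53
tool_pos: [453.9, -377.7, 22.6]
tool_rot: [-3.135, 0.004, 0.207]
wrist_force: [-1.5, 1.8, -0.6]
finger_gap: 74.8
finger_force: 0.0
```

Request:
apply_moves:
  motion:
    - {"fingers":62,"translation":[0,0,5],"roll":0}
    - {"fingers":62,"translation":[0,0,10],"roll":0}
    - {"fingers":62,"translation":[0,0,16],"roll":0}
    - {"fingers":62,"translation":[0,0,16],"roll":0}
    - {"fingers":62,"translation":[0,0,16],"roll":0}

```text
clock: 36.95
tool_pos: [456.8, -382.4, 13.1]
tool_rot: [3.14, -0.001, 0.205]
wrist_force: [0.6, 0.3, -0.4]
finger_gap: 62.0
finger_force: 0.0
```

Request:
apply_moves:
  motion:
    - {"fingers":62,"translation":[0,0,0],"roll":0}
    - {"fingers":40,"translation":[0,0,0],"roll":0}
    - {"fingers":40,"translation":[0,0,0],"roll":0}
    - {"fingers":40,"translation":[0,0,0],"roll":0}
    - {"fingers":40,"translation":[0,0,0],"roll":0}

```text
clock: 37.37
tool_pos: [456.9, -382.6, 13.3]
tool_rot: [3.139, -0.001, 0.205]
wrist_force: [-1.1, 0.5, 6.0]
finger_gap: 47.5
finger_force: 62.4
```

Request:
apply_moves:
  motion:
    - {"fingers":40,"translation":[0,0,-5],"roll":0}
    - {"fingers":40,"translation":[0,0,-20],"roll":0}
    - {"fingers":40,"translation":[0,0,-50],"roll":0}
    - {"fingers":40,"translation":[0,0,-80],"roll":0}
    - {"fingers":40,"translation":[0,0,-120],"roll":0}

```text
clock: 37.78
tool_pos: [454.3, -379.8, 129.7]
tool_rot: [-3.136, 0.003, 0.205]
wrist_force: [0.4, -0.9, -0.6]
finger_gap: 48.0
finger_force: 62.0
```

Run:
```python
from h import *
p,c=wrist([("blue",130)]); s=telemetry.state(); print(s["wrist_force"],s["finger_gap"],s["finger_force"])
```

```text
tool [ 458.6 -384.2  141.3] yaw 11.8
wrist blue px [322. 241.] xy [ 458.3 -379.6] size [47.7 93.6] ang 11.7 | tool dx 0.7 dy -4.6 roll 0.1
[ 3.2971711  -3.03713398  5.60238318] 47.86434420668258 62.04096436500549
```

Request:
apply_moves:
  motion:
    - {"fingers":40,"translation":[6,-18,0],"roll":2}
    - {"fingers":40,"translation":[13,-42,0],"roll":5}
    - {"fingers":40,"translation":[20,-65,0],"roll":8}
    - {"fingers":40,"translation":[27,-87,0],"roll":12}
    - {"fingers":40,"translation":[34.5,-107,0],"roll":12}

```text
clock: 38.25
tool_pos: [467.5, -268.4, 131.2]
tool_rot: [-3.141, 0.001, -0.007]
wrist_force: [0.1, -0.5, -0.2]
finger_gap: 47.8
finger_force: 62.0
```

Request:
apply_moves:
  motion:
    - {"fingers":40,"translation":[3,-35,0],"roll":0}
    - {"fingers":40,"translation":[6,-71,0],"roll":0}
    - {"fingers":40,"translation":[9,-107,0],"roll":0}
    - {"fingers":40,"translation":[12,-143,0],"roll":0}
    - {"fingers":40,"translation":[16,-180,0],"roll":0}

```text
clock: 38.67
tool_pos: [484.1, -88.3, 131.4]
tool_rot: [-3.142, 0.0, -0.005]
wrist_force: [0.5, 0.7, -0.6]
finger_gap: 48.2
finger_force: 62.0
```

Request:
apply_moves:
  motion:
    - {"fingers":40,"translation":[3,-36,0],"roll":0}
    - {"fingers":40,"translation":[6,-72,0],"roll":0}
    - {"fingers":40,"translation":[9,-108,0],"roll":0}
    - {"fingers":40,"translation":[12,-144,0],"roll":0}
    - {"fingers":40,"translation":[16,-180,0],"roll":0}

```text
clock: 39.08
tool_pos: [500.8, 91.8, 131.4]
tool_rot: [3.142, 0.0, -0.004]
wrist_force: [0.8, -0.6, -0.9]
finger_gap: 48.1
finger_force: 62.0
```

Request:
apply_moves:
  motion:
    - {"fingers":40,"translation":[6,-32,0],"roll":0}
    - {"fingers":40,"translation":[10,-49,0],"roll":0}
    - {"fingers":40,"translation":[10,-49.5,25],"roll":0}
    - {"fingers":40,"translation":[10,-49.5,50],"roll":0}
    - {"fingers":40,"translation":[10,-49.5,55],"roll":0}

```text
clock: 39.5
tool_pos: [508.2, 139.6, 72.2]
tool_rot: [3.14, 0.008, -0.003]
wrist_force: [-1.2, -0.3, -1.3]
finger_gap: 48.0
finger_force: 62.1
```

Request:
apply_moves:
  motion:
    - {"fingers":40,"translation":[0,0,0],"roll":0}
    - {"fingers":40,"translation":[0,0,0],"roll":0}
    - {"fingers":40,"translation":[0,0,0],"roll":0}

```text
clock: 39.75
tool_pos: [512.7, 139.3, 78.2]
tool_rot: [-3.141, -0.002, -0.005]
wrist_force: [0.4, 0.3, -1.0]
finger_gap: 47.6
finger_force: 62.1
```

Run:
```python
from h import *
s=telemetry.state()
p,c=wrist([("blue",s["tool_pos"][2]-4)]); s=telemetry.state(); print(s["wrist_force"],s["finger_gap"],s["finger_force"])
```

```text
tool [512.9 139.3  78.5] yaw -0.3
wrist blue px [322. 240.] xy [516.3 138.5] size [49.3 97.8] ang -0.3 | tool dx 3.4 dy 0.8 roll 0.0
[-0.46537639 -1.02149001 -0.79728861] 47.48137151851879 62.09794878959656
```

Request:
apply_moves:
  motion:
    - {"fingers":40,"translation":[-2,-1,8],"roll":0}
    - {"fingers":40,"translation":[-2,-1,16],"roll":0}
    - {"fingers":40,"translation":[-2,-1,21],"roll":0}
    - {"fingers":40,"translation":[-2,-1,24],"roll":0}
    - {"fingers":40,"translation":[-2,-1,24],"roll":0}

```text
clock: 40.22
tool_pos: [509.5, 140.4, 53.3]
tool_rot: [3.141, 0.001, -0.004]
wrist_force: [-3.8, 0.2, 6.2]
finger_gap: 47.7
finger_force: 62.9
```

Request:
apply_moves:
  motion:
    - {"fingers":40,"translation":[0,0,0],"roll":0}
    - {"fingers":40,"translation":[0,0,0],"roll":0}
    - {"fingers":40,"translation":[0,0,0],"roll":0}

```text
clock: 40.47
tool_pos: [509.6, 140.4, 53.3]
tool_rot: [3.141, 0.001, -0.004]
wrist_force: [-2.9, -0.6, 6.3]
finger_gap: 48.0
finger_force: 62.9
```

Request:
apply_moves:
  motion:
    - {"fingers":40,"translation":[0,0,-0.5],"roll":0}
    - {"fingers":75,"translation":[0,0,-0.5],"roll":0}
    - {"fingers":75,"translation":[0,0,-0.5],"roll":0}
    - {"fingers":75,"translation":[0,0,-0.5],"roll":0}
    - {"fingers":75,"translation":[0,0,-40],"roll":0}

```text
clock: 40.88
tool_pos: [503.4, 139.6, 84.5]
tool_rot: [3.139, 0.017, -0.004]
wrist_force: [-0.4, -0.4, -2.0]
finger_gap: 74.9
finger_force: 0.0
```

Request:
apply_moves:
  motion:
    - {"fingers":60,"translation":[0,0,-40],"roll":0}
    - {"fingers":60,"translation":[0,30,-80],"roll":0}
    - {"fingers":60,"translation":[0,65,-110],"roll":0}
    - {"fingers":60,"translation":[0,100,-110],"roll":0}
    - {"fingers":60,"translation":[0,134,-110],"roll":0}

```text
clock: 41.3
tool_pos: [511.0, 5.0, 207.1]
tool_rot: [3.14, -0.008, -0.002]
wrist_force: [0.3, -0.9, 1.2]
finger_gap: 59.8
finger_force: 0.0
```

Request:
apply_moves:
  motion:
    - {"fingers":60,"translation":[0,0,0],"roll":0}
    - {"fingers":60,"translation":[0,0,0],"roll":0}
    - {"fingers":60,"translation":[0,0,0],"roll":0}

```text
clock: 41.55
tool_pos: [508.8, 6.6, 202.1]
tool_rot: [-3.141, 0.001, -0.005]
wrist_force: [-0.1, 0.3, 0.2]
finger_gap: 60.0
finger_force: 0.0
```

Run:
```python
from h import *
look("top",[("blue",48),("yellow",56)])
p,d,c=look("scene",[])
cv2.imwrite("pics/sc3.png",cv2.resize(p[200:320,330:490],None,fx=4,fy=4))
wrist([("blue",48)])
p,c=wrist([])
cc=cams.get_calibration("wrist")
b=blobs(p,cc,"yellow",56,300)
import h; h.cast=h.fcast
print([x for x in h.blobs(p,cc,"yellow",56,300)])
```

```text
top blue 48 px [250. 238.] xy [507.5 152.8] size [17.6 99.7] ang 0.7
top blue 48 px [388. 140.] xy [ 755.4 -195.3] size [ 83.9 117.7] ang -31.8
tool [508.8   7.6 202. ] yaw -0.1
wrist blue px [194. 185.] xy [510.6 134.4] size [57.1 99.3] ang -0.8 | tool dx 1.5 dy -126.8 roll 0.7
tool [508.9   7.6 202.1] yaw -0.1
[(array([323., 187.]), array([512.1,   6.1]), array([10.2, 62.8]), 0.2)]
```

View pics/sc3.png

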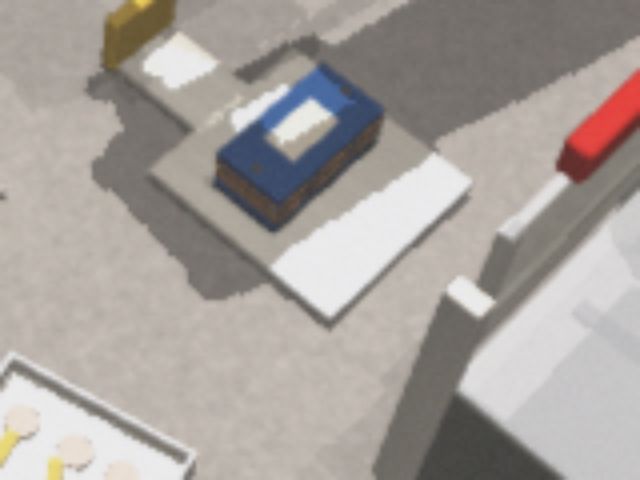

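The pile is square, with the top plate at (300,145) in the crop and brown edges showing between the plates. The tray grip is free, so I'll take it next.

Request:
apply_moves:
  motion:
    - {"fingers":60,"translation":[1,0,35],"roll":0}
    - {"fingers":60,"translation":[1,0,70],"roll":0}
    - {"fingers":60,"translation":[1,0,105],"roll":0}
    - {"fingers":60,"translation":[1,0,130],"roll":0}
    - {"fingers":60,"translation":[1,0,140],"roll":0}

```text
clock: 42.17
tool_pos: [506.7, 7.8, 57.8]
tool_rot: [-3.14, 0.008, -0.002]
wrist_force: [-0.3, 0.6, -0.9]
finger_gap: 59.9
finger_force: 0.0
```

Request:
apply_moves:
  motion:
    - {"fingers":60,"translation":[0,0,7],"roll":0}
    - {"fingers":60,"translation":[0,0,14],"roll":0}
    - {"fingers":60,"translation":[0,0,19],"roll":0}
    - {"fingers":60,"translation":[0,0,19],"roll":0}
    - {"fingers":60,"translation":[0,0,19],"roll":0}

```text
clock: 42.58
tool_pos: [511.0, 6.4, 44.8]
tool_rot: [3.141, -0.002, -0.004]
wrist_force: [-0.1, 0.4, 0.0]
finger_gap: 60.2
finger_force: 0.0
```

Request:
apply_moves:
  motion:
    - {"fingers":30,"translation":[0,0,0],"roll":0}
    - {"fingers":15,"translation":[0,0,0],"roll":0}
    - {"fingers":15,"translation":[0,0,0],"roll":0}
    - {"fingers":5,"translation":[0,0,0],"roll":0}
    - {"fingers":5,"translation":[0,0,0],"roll":0}
  force: 40

```text
clock: 43.0
tool_pos: [510.4, 6.6, 44.3]
tool_rot: [-3.141, -0.001, -0.004]
wrist_force: [-0.9, 1.4, 3.2]
finger_gap: 11.4
finger_force: 41.2
```

Request:
apply_moves:
  motion:
    - {"fingers":5,"translation":[0,0,0],"roll":0}
    - {"fingers":5,"translation":[0,0,0],"roll":0}
    - {"fingers":5,"translation":[0,0,0],"roll":0}

```text
clock: 43.25
tool_pos: [510.5, 6.6, 44.3]
tool_rot: [-3.141, -0.001, -0.004]
wrist_force: [-1.2, 1.9, 5.8]
finger_gap: 11.0
finger_force: 41.5
```

Request:
apply_moves:
  motion:
    - {"fingers":5,"translation":[0,-1,0],"roll":0}
    - {"fingers":5,"translation":[0,-3,0],"roll":0}
    - {"fingers":5,"translation":[0,-6,0],"roll":0}
    - {"fingers":5,"translation":[0,-10,0],"roll":0}
    - {"fingers":5,"translation":[0,-15,0],"roll":0}

```text
clock: 43.67
tool_pos: [510.5, 20.4, 44.3]
tool_rot: [3.139, -0.0, -0.004]
wrist_force: [-2.3, -3.5, 5.6]
finger_gap: 11.2
finger_force: 41.5
```

Request:
apply_moves:
  motion:
    - {"fingers":5,"translation":[0,-6,0],"roll":0}
    - {"fingers":5,"translation":[0,-13,0],"roll":0}
    - {"fingers":5,"translation":[0,-21,0],"roll":0}
    - {"fingers":5,"translation":[0,-30,0],"roll":0}
    - {"fingers":5,"translation":[0,-40,0],"roll":0}

```text
clock: 44.08
tool_pos: [510.7, 60.6, 44.3]
tool_rot: [3.139, -0.0, -0.004]
wrist_force: [-1.0, -4.0, 5.1]
finger_gap: 11.3
finger_force: 41.5
```

Request:
apply_moves:
  motion:
    - {"fingers":5,"translation":[0,-11,0],"roll":0}
    - {"fingers":5,"translation":[0,-22,0],"roll":0}
    - {"fingers":5,"translation":[0,-33,0],"roll":0}
    - {"fingers":5,"translation":[0,-44,0],"roll":0}
    - {"fingers":5,"translation":[0,-55,0],"roll":0}

```text
clock: 44.5
tool_pos: [510.9, 116.0, 44.3]
tool_rot: [3.139, -0.0, -0.004]
wrist_force: [-1.7, -3.7, 5.6]
finger_gap: 11.3
finger_force: 41.6
```

Request:
apply_moves:
  motion:
    - {"fingers":5,"translation":[0,-11,0],"roll":0}
    - {"fingers":5,"translation":[0,-22,0],"roll":0}
    - {"fingers":5,"translation":[0,-33,0],"roll":0}
    - {"fingers":5,"translation":[0,-44,0],"roll":0}
    - {"fingers":5,"translation":[0,-55,0],"roll":0}

```text
clock: 44.92
tool_pos: [511.1, 171.0, 44.3]
tool_rot: [3.139, -0.0, -0.004]
wrist_force: [-1.4, -3.2, 6.0]
finger_gap: 11.4
finger_force: 41.6
```

Request:
apply_moves:
  motion:
    - {"fingers":5,"translation":[0,-10,0],"roll":0}
    - {"fingers":5,"translation":[0,-18,0],"roll":0}
    - {"fingers":5,"translation":[0,-25,0],"roll":0}
    - {"fingers":5,"translation":[0,-30,0],"roll":0}
    - {"fingers":5,"translation":[0,-33,0],"roll":0}

```text
clock: 45.33
tool_pos: [511.3, 204.3, 44.3]
tool_rot: [3.14, -0.0, -0.003]
wrist_force: [-2.3, -3.1, 6.2]
finger_gap: 11.3
finger_force: 41.6
```

Request:
apply_moves:
  motion:
    - {"fingers":5,"translation":[0,-2,0],"roll":0}
    - {"fingers":5,"translation":[0,-4,0],"roll":0}
    - {"fingers":5,"translation":[0,-6,0],"roll":0}
    - {"fingers":5,"translation":[0,-8,0],"roll":0}
    - {"fingers":5,"translation":[0,-10,0],"roll":0}

```text
clock: 45.75
tool_pos: [511.3, 213.8, 44.3]
tool_rot: [3.14, -0.0, -0.004]
wrist_force: [-2.4, -2.8, 5.3]
finger_gap: 11.6
finger_force: 41.6
```

Request:
apply_moves:
  motion:
    - {"fingers":5,"translation":[0,-2,0],"roll":0}
    - {"fingers":5,"translation":[0,-4,0],"roll":0}
    - {"fingers":5,"translation":[0,-6,0],"roll":0}
    - {"fingers":5,"translation":[0,-7,0],"roll":0}
    - {"fingers":5,"translation":[0,-7,0],"roll":0}

```text
clock: 46.17
tool_pos: [511.3, 221.1, 44.3]
tool_rot: [3.14, -0.0, -0.004]
wrist_force: [-0.7, -1.5, 6.3]
finger_gap: 10.9
finger_force: 41.6
```

Request:
apply_moves:
  motion:
    - {"fingers":5,"translation":[0,-1,0],"roll":0}
    - {"fingers":5,"translation":[0,-2,0],"roll":0}
    - {"fingers":5,"translation":[0,-3,0],"roll":0}
    - {"fingers":5,"translation":[0,-4,0],"roll":0}
    - {"fingers":5,"translation":[0,-4,0],"roll":0}

```text
clock: 46.58
tool_pos: [511.3, 221.8, 44.3]
tool_rot: [3.133, 0.001, -0.003]
wrist_force: [-3.6, -15.9, 9.5]
finger_gap: 11.3
finger_force: 42.3
```

Request:
apply_moves:
  motion:
    - {"fingers":5,"translation":[0,3,0],"roll":0}
    - {"fingers":5,"translation":[0,3,0],"roll":0}
    - {"fingers":30,"translation":[0,3,0],"roll":0}
    - {"fingers":60,"translation":[0,3,0],"roll":0}
    - {"fingers":60,"translation":[0,3,0],"roll":0}

```text
clock: 47.0
tool_pos: [510.7, 222.4, 43.2]
tool_rot: [3.141, 0.0, -0.004]
wrist_force: [-0.6, -0.0, -0.2]
finger_gap: 47.0
finger_force: 0.0
```

Request:
apply_moves:
  motion:
    - {"fingers":60,"translation":[0,0,0],"roll":0}
    - {"fingers":60,"translation":[0,0,-30],"roll":0}
    - {"fingers":60,"translation":[0,0,-65],"roll":0}
    - {"fingers":60,"translation":[0,0,-100],"roll":0}
    - {"fingers":60,"translation":[0,0,-135],"roll":0}

```text
clock: 47.42
tool_pos: [510.5, 222.5, 179.6]
tool_rot: [3.141, 0.001, -0.004]
wrist_force: [-0.1, -0.2, -0.2]
finger_gap: 60.0
finger_force: 0.0
```

Request:
apply_moves:
  motion:
    - {"fingers":60,"translation":[0,0,-35],"roll":0}
    - {"fingers":60,"translation":[0,0,-70],"roll":0}
    - {"fingers":60,"translation":[0,0,-105],"roll":0}
    - {"fingers":60,"translation":[0,0,-130],"roll":0}
    - {"fingers":60,"translation":[0,0,-130],"roll":0}

```text
clock: 47.83
tool_pos: [513.4, 223.3, 316.6]
tool_rot: [-3.138, -0.012, -0.004]
wrist_force: [0.7, 0.9, 1.1]
finger_gap: 60.0
finger_force: 0.0
```

Run:
```python
from h import *
look("top",[("yellow",56)])
look("scene",[("red",261)])
p,c=wrist([],"w8"); print(c is None, telemetry.state()["tool_pos"])
import h; h.cast=h.fcast
print(h.blobs(p,c,"red",261,300),h.blobs(p,c,"yellow",56,300))
```

```text
top yellow 56 px [224. 238.] xy [508.9 219.9] size [10.  57.1] ang 1.1
scene red 261 px [489. 222.] xy [512.9 311.3] size [ 13.4 105.1] ang 0.0
tool [510.7 222.5 307.9] yaw -0.2
False [510.73806204 222.50430111 307.89800379]
[(array([191., 216.]), array([515.1, 305. ]), array([20.9, 99.8]), -0.3)] [(array([323., 171.]), array([512.3, 220.4]), array([10.2, 61.1]), -0.2)]
```

View pics/w8.png

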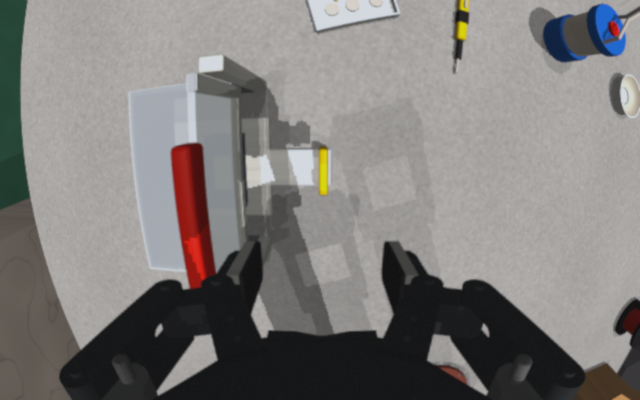

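The tray is home, with the yellow grip at (323,170) in the wrist view. The red handle is at (191,216), still raised.

Request:
apply_moves:
  motion:
    - {"fingers":60,"translation":[0,-30,0],"roll":0}
    - {"fingers":60,"translation":[0,-60,0],"roll":0}
    - {"fingers":60,"translation":[0,-89,0],"roll":0}
    - {"fingers":60,"translation":[0,-89,0],"roll":0}
    - {"fingers":60,"translation":[0,-89,0],"roll":0}

```text
clock: 48.4
tool_pos: [510.2, 312.0, 305.6]
tool_rot: [3.139, 0.004, -0.002]
wrist_force: [-1.4, 0.7, -0.1]
finger_gap: 59.8
finger_force: 0.0
```

Request:
apply_moves:
  motion:
    - {"fingers":60,"translation":[0,0,20],"roll":0}
    - {"fingers":60,"translation":[0,0,40],"roll":0}
    - {"fingers":60,"translation":[0,0,55],"roll":0}
    - {"fingers":60,"translation":[0,0,55],"roll":0}
    - {"fingers":60,"translation":[0,0,55],"roll":0}

```text
clock: 48.82
tool_pos: [510.5, 310.1, 251.6]
tool_rot: [3.14, 0.004, -0.005]
wrist_force: [0.4, 0.6, -0.0]
finger_gap: 59.9
finger_force: 0.0
```

Request:
apply_moves:
  motion:
    - {"fingers":30,"translation":[0,0,0],"roll":0}
    - {"fingers":20,"translation":[0,0,0],"roll":0}
    - {"fingers":10,"translation":[0,0,0],"roll":0}
    - {"fingers":10,"translation":[0,0,0],"roll":0}
    - {"fingers":10,"translation":[0,0,0],"roll":0}
  force: 50

```text
clock: 49.23
tool_pos: [511.9, 311.6, 255.1]
tool_rot: [-3.141, -0.002, -0.004]
wrist_force: [1.0, 0.9, 2.2]
finger_gap: 14.8
finger_force: 52.5
```

Request:
apply_moves:
  motion:
    - {"fingers":10,"translation":[0,0,0],"roll":0}
    - {"fingers":10,"translation":[0,0,0],"roll":0}
    - {"fingers":10,"translation":[0,0,0],"roll":0}

```text
clock: 49.48
tool_pos: [511.9, 311.6, 254.5]
tool_rot: [-3.141, -0.002, -0.004]
wrist_force: [1.3, -0.0, 2.3]
finger_gap: 14.8
finger_force: 52.5
```

Next I'll lower it by about 100 mm, gently.

Request:
apply_moves:
  motion:
    - {"fingers":10,"translation":[0,0,3],"roll":0}
    - {"fingers":10,"translation":[0,0,8],"roll":0}
    - {"fingers":10,"translation":[0,0,15],"roll":0}
    - {"fingers":10,"translation":[0,0,23],"roll":0}
    - {"fingers":10,"translation":[0,0,31],"roll":0}

```text
clock: 49.9
tool_pos: [511.8, 311.6, 221.9]
tool_rot: [-3.141, -0.002, -0.004]
wrist_force: [4.3, 2.5, 2.5]
finger_gap: 14.7
finger_force: 52.5
```

Request:
apply_moves:
  motion:
    - {"fingers":10,"translation":[0,0,8],"roll":0}
    - {"fingers":10,"translation":[0,0,16],"roll":0}
    - {"fingers":10,"translation":[0,0,24],"roll":0}
    - {"fingers":10,"translation":[0,0,32],"roll":0}
    - {"fingers":10,"translation":[0,0,40],"roll":0}

```text
clock: 50.32
tool_pos: [511.8, 311.6, 182.1]
tool_rot: [-3.141, -0.001, -0.004]
wrist_force: [5.8, 1.4, 3.7]
finger_gap: 14.9
finger_force: 52.5
```

Request:
apply_moves:
  motion:
    - {"fingers":10,"translation":[0,0,6],"roll":0}
    - {"fingers":10,"translation":[0,0,12],"roll":0}
    - {"fingers":10,"translation":[0,0,17],"roll":0}
    - {"fingers":10,"translation":[0,0,20],"roll":0}
    - {"fingers":10,"translation":[0,0,23],"roll":0}

```text
clock: 50.73
tool_pos: [511.8, 311.6, 159.1]
tool_rot: [-3.141, -0.001, -0.004]
wrist_force: [5.3, 1.6, 2.5]
finger_gap: 14.8
finger_force: 52.5
```

Request:
apply_moves:
  motion:
    - {"fingers":10,"translation":[0,0,2],"roll":0}
    - {"fingers":10,"translation":[0,0,4],"roll":0}
    - {"fingers":10,"translation":[0,0,6],"roll":0}
    - {"fingers":10,"translation":[0,0,7],"roll":0}
    - {"fingers":10,"translation":[0,0,7],"roll":0}

```text
clock: 51.15
tool_pos: [511.9, 311.7, 155.2]
tool_rot: [-3.141, -0.001, -0.004]
wrist_force: [-2.0, -2.0, 14.0]
finger_gap: 14.8
finger_force: 54.0
```

Request:
apply_moves:
  motion:
    - {"fingers":10,"translation":[0,0,-2],"roll":0}
    - {"fingers":30,"translation":[0,0,-2],"roll":0}
    - {"fingers":60,"translation":[0,0,-2],"roll":0}
    - {"fingers":60,"translation":[0,0,-2],"roll":0}
    - {"fingers":60,"translation":[0,0,-2],"roll":0}

```text
clock: 51.57
tool_pos: [510.1, 311.1, 153.1]
tool_rot: [3.14, 0.003, -0.004]
wrist_force: [0.5, 0.3, -0.7]
finger_gap: 60.4
finger_force: 0.0
```

Request:
apply_moves:
  motion:
    - {"fingers":60,"translation":[0,0,-20],"roll":0}
    - {"fingers":60,"translation":[0,0,-50],"roll":0}
    - {"fingers":60,"translation":[0,0,-85],"roll":0}
    - {"fingers":60,"translation":[0,0,-120],"roll":0}
    - {"fingers":60,"translation":[0,0,-140],"roll":0}

```text
clock: 51.98
tool_pos: [511.9, 311.9, 298.8]
tool_rot: [-3.14, -0.003, -0.004]
wrist_force: [0.2, 0.4, 0.8]
finger_gap: 60.1
finger_force: 0.0
```

Request:
apply_moves:
  motion:
    - {"fingers":60,"translation":[0,40,0],"roll":0}
    - {"fingers":60,"translation":[0,80,0],"roll":0}
    - {"fingers":60,"translation":[0,120,0],"roll":0}
    - {"fingers":60,"translation":[0,160,0],"roll":0}
    - {"fingers":60,"translation":[0,200,0],"roll":0}

```text
clock: 52.4
tool_pos: [509.6, 110.0, 294.0]
tool_rot: [3.142, 0.001, -0.003]
wrist_force: [0.6, -0.8, -0.6]
finger_gap: 60.1
finger_force: 0.0
```

Run:
```python
from h import *
look("scene",[("red",161)])
p,d,c=look("top",[("red",161),("yellow",56)])
cv2.imwrite("pics/t9.png",cv2.resize(p[170:310,100:260],None,fx=4,fy=4))
```

```text
scene red 161 px [476. 251.] xy [513.7 311. ] size [ 13.1 107.1] ang -0.2
```

View pics/t9.png

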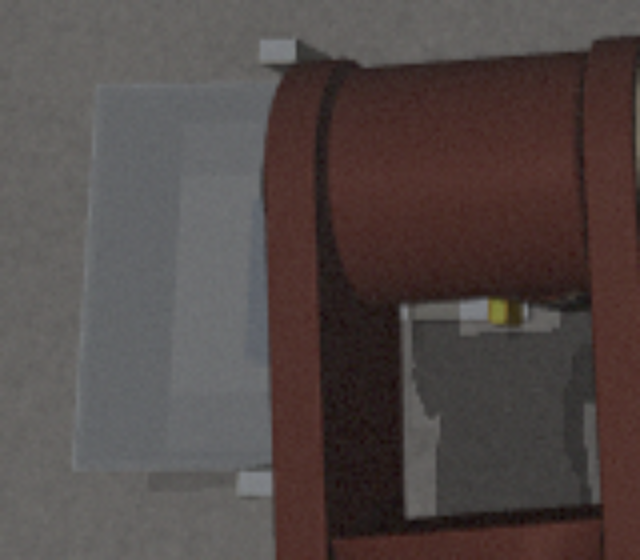

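The arm blocks most of this view, though the sash handle reads at its shut position (476,251) in the scene camera. I'll move clear and check the pile through the roof.

Request:
apply_moves:
  motion:
    - {"fingers":60,"translation":[0,40,0],"roll":0}
    - {"fingers":60,"translation":[0,80,0],"roll":0}
    - {"fingers":60,"translation":[0,120,0],"roll":0}
    - {"fingers":60,"translation":[0,160,0],"roll":0}
    - {"fingers":60,"translation":[0,200,0],"roll":0}

```text
clock: 52.92
tool_pos: [509.2, -89.5, 294.2]
tool_rot: [-3.141, 0.001, -0.003]
wrist_force: [1.9, -0.3, 0.0]
finger_gap: 60.1
finger_force: 0.0
```

Run:
```python
from h import *
p,d,c=look("top",[("red",161),("yellow",56)])
cv2.imwrite("pics/t10.png",cv2.convertScaleAbs(cv2.resize(p[170:310,100:260],None,fx=4,fy=4),alpha=1.6))
q=cv2.cvtColor(p,cv2.COLOR_BGR2HSV); m=cv2.inRange(q,(95,60,30),(130,255,255)); m[:,:120]=0;m[:,230:]=0
ks=cv2.findContours(m,cv2.RETR_EXTERNAL,cv2.CHAIN_APPROX_NONE)[0]
for k in ks:
    if cv2.contourArea(k)>40: print(cv2.minAreaRect(cast(c,k[:,0],60)[:,:2].astype(np.float32)))
```

```text
top yellow 56 px [224. 238.] xy [508.9 219.9] size [10.  57.1] ang 1.1
```

View pics/t10.png

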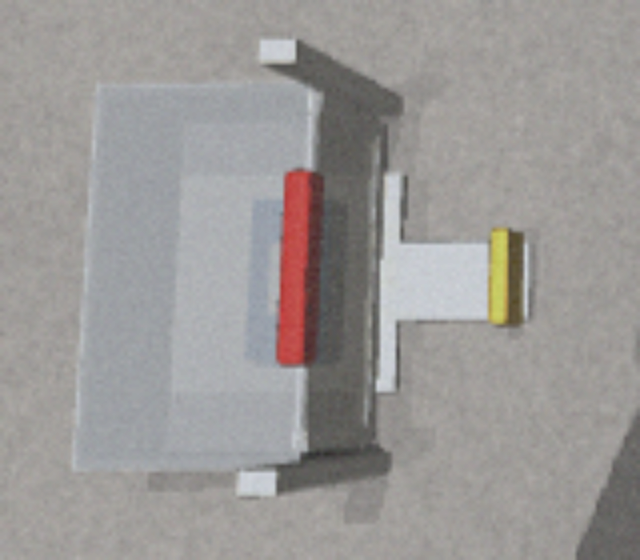

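The sash is shut, the tray is home, and the square pile shows faintly through the roof, spanning x 247–345 and y 200–365 in the crop.

Run:
```python
from h import *
from bench import sign_off
c=cams.get_calibration("top")
q=cast(c,[(100+247/4,170+282/4),(100+345/4,170+282/4),(174,220),(174,261.2)],48); print(q.round(0))
m=q[:2,1].mean(); print(m)
if abs(m-356.5)<9: print(sign_off())
```

```text
[[507. 378.  48.]
 [506. 316.  48.]
 [558. 349.  48.]
 [455. 345.  48.]]
347.2522123214817
```

The 62 mm measured width includes about 12 mm of the pile's front face. Counting back 25 mm from the rear edge puts the centre at y≈353, about 3 mm off the expected 356.5, which is well within tolerance.

```bash
python3 -c "
from bench import sign_off
print(sign_off())"
```

```text
the job is handed in; nothing more can be done
None
```

I handed the job in with all three plates piled on the pad and a sheet between each pair, the tray home and the sash shut. My final checks put the pile about 3 mm off the pad centre, and the sign-off returned no verdict.

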